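Clear up after a flotation test

TASK

Clear the bench after the flotation test: set both impellers hub up and flat on the bottom of the steel pan, side by side; stand the two sample jars upright in the white rack, one in each bay; and lay the froth scraper flat on the bottom of the long black tool tray, lengthways. Leave the glass beaker standing where it is.

Things in the scene. Friction and masses are not known exactly. Their poses are not given: they have to be found in the camera images.
- impeller_a_center (a point): flotation impeller, one of two alike, standing on the table: a six-vaned black plastic wheel 64 mm across and 14 mm thick, with a plain round steel hub 26 mm in diameter rising from its middle to 50 mm above its underside. This point is on the axis 25 mm above the underside; z is up the hub. It can be gripped across the hub anywhere above the wheel (14 to 50 mm above the underside). 0.11 to 0.23 kg.
- impeller_b_center (a point): flotation impeller, one of two alike, standing on the table: a six-vaned black plastic wheel 64 mm across and 14 mm thick, with a plain round steel hub 26 mm in diameter rising from its middle to 50 mm above its underside. This point is on the axis 25 mm above the underside; z is up the hub. It can be gripped across the hub anywhere above the wheel (14 to 50 mm above the underside). 0.11 to 0.23 kg.
- jar_a_center (a point): sample jar, one of two alike, standing on the table: closed, round, white plastic with a grey screw cap, 44 mm in diameter and 75 mm high over the cap. This point is on its axis 37.5 mm above the underside; z is up. 0.10 to 0.20 kg.
- jar_b_center (a point): sample jar, one of two alike, standing on the table: closed, round, white plastic with a grey screw cap, 44 mm in diameter and 75 mm high over the cap. This point is on its axis 37.5 mm above the underside; z is up. 0.10 to 0.20 kg.
- scraper_center (a point): froth scraper of white plastic lying flat on the table, 120 mm long: a straight handle 16 mm wide and 18 mm high, and at one end a thin blade 40 mm long, 44 mm wide and 6 mm thick. This point is half-way along the whole length, in the handle, 9 mm above the underside; x runs along the scraper towards the blade (handle from x = -60 to +25 mm, blade to +60 mm), z is up. To be gripped across the handle at this point. 0.035 to 0.07 kg.
- pan: shallow open stainless steel pan, fixed to the table, 120 mm (its x) by 190 mm (its y), 25 mm high, walls and floor 3 mm thick, with a wire handle beyond each short end (to 109 mm from the centre, no higher than the rim). Origin at the centre of its underside, z up. Both impellers belong here, side by side along its y (for instance 42 mm either side of the centre).
- rack: white plastic sample rack, fixed to the table: an open box 100 mm (its x) by 168 mm (its y), 25 mm high, walls and floor 4 mm thick, with one 4 mm upright divider across its middle that makes two equal bays, 92 mm by 78 mm inside, centred at y = -41 and y = +41 mm. Origin at the centre of its underside, z up. One jar belongs in each bay.
- tool_tray: long open black plastic tray without divider, fixed to the table, 90 mm (its x) by 210 mm (its y), 18 mm high, walls and floor 4 mm thick. Origin at the centre of its underside, z up. The scraper belongs here, along its y, either way round.
- beaker: bystander: empty loose glass beaker, 60 mm in diameter and 70 mm high, standing among the things to be sorted. Origin at the centre of its underside, z up. Not to be moved.

How it is judged:
At the end, for the whole second after the job is handed in: Impellers hub up on the pan's floor, scraper on the tool tray's floor (within 36 mm across, 55 mm along of centre, within 0.5 rad of lengthways), a jar on the floor of each rack bay (all within 6 mm in height, 0.12 rad of level); beaker upright, within 30 mm; all released, at rest (x of impeller_a_center in the frame of pan between -0.036 and 0.036 m and y of impeller_a_center in the frame of pan between -0.072 and 0.072 m and z of impeller_a_center in the frame of pan between 0.022 and 0.034 m and angle between each of impeller_a_center, impeller_b_center, scraper_center's own z axis and vertical below 0.12 rad and x of impeller_b_center in the frame of pan between -0.036 and 0.036 m and y of impeller_b_center in the frame of pan between -0.072 and 0.072 m and z of impeller_b_center in the frame of pan between 0.022 and 0.034 m and x of scraper_center in the frame of tool_tray between -0.036 and 0.036 m and y of scraper_center in the frame of tool_tray between -0.055 and 0.055 m and z of scraper_center in the frame of tool_tray between 0.007 and 0.019 m and angle between the x axis of scraper_center and the y axis of tool_tray, either way round below 0.5 rad and (((x of jar_a_center in the frame of rack between -0.032 and 0.032 m and y of jar_a_center in the frame of rack between 0.005 and 0.08 m and z of jar_a_center in the frame of rack between 0.0355 and 0.0475 m and angle between jar_a_center's own z axis and vertical below 0.12 rad) and (x of jar_b_center in the frame of rack between -0.032 and 0.032 m and y of jar_b_center in the frame of rack between -0.08 and -0.005 m and z of jar_b_center in the frame of rack between 0.0355 and 0.0475 m and angle between jar_b_center's own z axis and vertical below 0.12 rad)) or ((x of jar_a_center in the frame of rack between -0.032 and 0.032 m and y of jar_a_center in the frame of rack between -0.08 and -0.005 m and z of jar_a_center in the frame of rack between 0.0355 and 0.0475 m and angle between jar_a_center's own z axis and vertical below 0.12 rad) and (x of jar_b_center in the frame of rack between -0.032 and 0.032 m and y of jar_b_center in the frame of rack between 0.005 and 0.08 m and z of jar_b_center in the frame of rack between 0.0355 and 0.0475 m and angle between jar_b_center's own z axis and vertical below 0.12 rad))) and linear speed of each of impeller_a, jar_a, scraper, impeller_b, jar_b below 0.02 m/s and angular speed of each of impeller_a, jar_a, scraper, impeller_b, jar_b below 0.2 rad/s and distance of beaker from where it was at the start of the episode below 0.03 m and angle between beaker's own z axis and vertical below 0.2 rad); the robot touches nothing.
It fails at once if the glass beaker is knocked over or pushed more than 30 mm (distance of beaker from where it was at the start of the episode above 0.03 m or angle between beaker's own z axis and vertical above 0.5 rad).
It also fails if it takes over 128 s, if anything falls off the work surface, if the arm or the gripper's body presses on something with over 40 N, if the wrist force passes 120 N, or if a joint passes its speed limit or range.

ROBOT

A 6-joint arm with a two-finger parallel gripper is mounted at the origin on the work surface. World frame = base frame: x ahead of the robot, y to its left, z up, the work surface at z = 0. Lengths are in m, angles in rad, forces in N, time in s.
With the tool pointing down it reaches from about 0.425 to 0.95 m from the base axis. Payload 3.5 kg.
Tool frame: the origin (TCP) lies on the centre line of the jaws, within the pads' length; the fingertips stand tip_extent ahead of it and the grasp point (between the pads) lies 2 mm behind it (tip_extent is the distance from the TCP to the fingertips, in m); z points along the fingers, y is the direction in which the jaws open and shut (so a half turn about z gives the same grasp; the last joint's range is limited). The gripper opens to 85 mm and grips with 20 to 120 N. Pads are 22 mm wide; open, the fingers measure 114 mm over their backs; the gripper's body (76 mm by 85 mm) begins 54 mm behind the grasp point. The pads swing forward as they close: fully open they stand 13 mm farther back than shut.
Start: joints at [-1.288, 0.286, 1.577, -0, 1.279, -0.15], TCP at [0.283, -0.613, 0.248] pointing down, gripper open.
Joint ranges: [-2.77, 2.77], [-0.9, 2.22], [0.21, 2.48], [-1.53, 4.67], [0.24, 2.81], [-2.84, 2.84]. Speed limits (rad/s): [2.79, 2.79, 3.14, 3.14, 3.14, 3.14].

INTERFACE

Orientations are given as a unit quaternion [x, y, z, w].
In Python, from plant import * gives the robot as it stands.
- The arm moves only by the shell command python3 -m crank 'ROWS' [FORCE]. ROWS is JSON, a list of rows, each a list of 7 numbers: the gripper's target within -1 to 1 (shut at 1, half-way at 0, fully open at -1), then the shift along the tool's x, y, z in cm, then the turn, a rotation vector about the tool's x, y, z in degrees. In form: [[fingers, tx, ty, tz, wx, wy, wz], ...]. A call has 1 to 5 rows; each row shifts and turns the commanded pose from where the row before left it, along the tool's axes as they then stand; what a row does not reach is not made up. A row lasts 1/10 s, in which the tool goes at most 50 mm and 8.59 degrees, less where a joint would pass 70% of its speed; a pose out of reach is approached as far as the arm can. A call is refused whole if a number of a shift passes 5 or a number of a turn 8.59, either way. A call with a gripper value outside its range is refused whole. The fingers move at their own pace and stop on an object; FORCE is the grip in N (left out, the last holds). Time passes only in rows, so rows that do not move let the fingers close. It gives the time, the measured TCP pose, the force and the opening at its end, in the units of the state.
- get_state(): the state, without advancing time (a new reading comes with each control period).
- read_camera(name): name is "scene" or "top" or "wrist"; returns a dict with "color" (384x512x3 uint8, red, green, blue), "vfov" (degrees; the focal length in pixels is half the picture's height over the tangent of half this angle, whatever the lens; pixels are square), "cx", "cy" (the principal point, pixels), "distortion" ([k1, k2, p1, p2, k3] as OpenCV has them; the pictures are not rectified), "cam_to_world" (4x4, takes a point from camera to world coordinates). Camera axes: x right, y up, looking along -z (the intrinsics and any distortion apply to the point x, -y, -z); pixel columns grow to the right and rows downward; lengths in m; the calibration is good to about 2 mm. A picture is of the moment at which its call begins. There is no depth.
- sign_off(): hands the job in, once; it reports no verdict.
Trained networks look in the newest picture that a camera, given by its name, has taken for a name from the list of things; names that differ only in an ending like _2 or _b are one class to them, and where a whole thing is asked for, a point or a joint stands for the part that bears it (a point fixed in the world has none). Each returns a list of dicts, best first, with "p" (0 to 1); they miss things now and then, are a little off and sometimes report something else, mostly with a low value. They report only what shows in the picture. A call takes as long as a camera call.
- trace(thing, camera): "pixels" (384x512 bool, what is visible of it) and "location" ([column, row] in pixels, amid what is visible of it).
- place_of(thing, camera): "location" ([column, row] in pixels: a listed point, or the origin of a listed thing).
The state is a dict: "time": time; "qpos": joint angles; "dq": joint speeds; "joint_efforts": joint torques, N m; "eef_pos": TCP position; "tcp_rot": TCP orientation; "contact_force": force on the tool from outside, world axes, zero at the start; "wrist_torque": the same for the moment, N m; "opening": opening from 0.0 (shut) to 1.0 (fully open).
Only numpy, scipy, OpenCV 4.12 (cv2) and the standard library are available. Lean on these libraries where they do the work, as an engineer would, in place of code of your own. Each camera call takes 0.05 s, during which the arm holds its last target.

## Working session

There is one attempt and no reset: what is moved stays moved. The work goes in short steps, Python scripts to look and compute and a shell command to move; the robot and the scene stay as the last step left them, time stands still between calls to the robot, and variables do not carry over. Pictures are saved under pics/ and viewed, and the job is handed in when it is done.

```bash
ls; mkdir -p pics; cat > h.py <<'E'
from plant import *
import numpy as np, cv2
def K(r):
    h,w=r["color"].shape[:2]; f=h/2/np.tan(np.radians(r["vfov"])/2)
    return np.array([[f,0,r["cx"]],[0,f,r["cy"]],[0,0,1.]])
def ray(r,px):
    p=cv2.undistortPoints(np.array([[px]],float),K(r),np.array(r["distortion"],float))[0,0]
    T=np.array(r["cam_to_world"]); d=T[:3,:3]@np.array([p[0],-p[1],-1.]); return T[:3,3],d/np.linalg.norm(d)
def at_z(r,px,z):
    o,d=ray(r,px); return o+d*(z-o[2])/d[2]
def proj(r,P):
    T=np.array(r["cam_to_world"]); c=T[:3,:3].T@(np.array(P,float)-T[:3,3]); c=np.array([c[0],-c[1],-c[2]])
    q,_=cv2.projectPoints(c.reshape(1,1,3),np.zeros(3),np.zeros(3),K(r),np.array(r["distortion"],float)); return q[0,0]
def save(r,n,s=1.5): cv2.imwrite("pics/"+n,cv2.resize(r["color"][:,:,::-1],None,fx=s,fy=s))
E
python3 - <<'E'
from h import *
zs=dict(impeller_a_center=.025,jar_a_center=.0375,scraper_center=.009,pan=0,rack=0,tool_tray=0,beaker=0)
s=get_state(); print(s["time"],s["eef_pos"],s["tcp_rot"],s["opening"])
try: print(tip_extent)
except Exception as e: print(e)
for c in ("top","scene"):
    r=read_camera(c); save(r,c+"0.png"); print(c,np.array(r["cam_to_world"])[:3,3])
    for n,z in zs.items():
        for d in place_of(n,c):
            print(c,n,round(d["p"],2),np.round(d["location"],1),np.round(at_z(r,d["location"],z),3))
E
```

```text
pics
0.0 [ 0.28295583 -0.61215611  0.24690729] [ 9.76678988e-01  2.14701445e-01 -7.85310572e-05 -1.19937706e-03] 0.9993484251223773
0.017
top [0.43786617 0.01977625 0.92815704]
top impeller_a_center 0.88 [290.5 225.9] [ 0.422 -0.059  0.025]
top jar_a_center 0.6 [142.1 240.4] [0.382 0.296 0.037]
top scraper_center 0.64 [384.2 244.2] [ 0.381 -0.293  0.009]
top scraper_center 0.2 [262.8 157.3] [0.592 0.012 0.009]
top pan 0.9 [264.8 159.2] [0.589 0.007 0.   ]
top rack 0.6 [369.3 154.9] [ 0.606 -0.259  0.   ]
top tool_tray 0.73 [167.2 155.3] [0.594 0.254 0.   ]
top tool_tray 0.58 [293.8 223.6] [ 0.428 -0.069  0.   ]
top beaker 0.79 [340.6 224.3] [ 0.428 -0.186  0.   ]
scene [1.28718344 0.13075081 0.7312388 ]
scene impeller_a_center 0.78 [240.4 176.8] [ 0.428 -0.072  0.025]
scene jar_a_center 0.95 [412.8 171.4] [0.371 0.306 0.037]
scene scraper_center 0.62 [151.  159.5] [ 0.373 -0.305  0.009]
scene pan 0.59 [262.9 241.1] [0.595 0.006 0.   ]
scene rack 0.69 [129.3 229.2] [ 0.601 -0.275  0.   ]
scene tool_tray 0.59 [395.  257.5] [0.6   0.265 0.   ]
scene beaker 0.96 [191.7 177.7] [ 0.416 -0.192  0.   ]
```

View pics/top0.png

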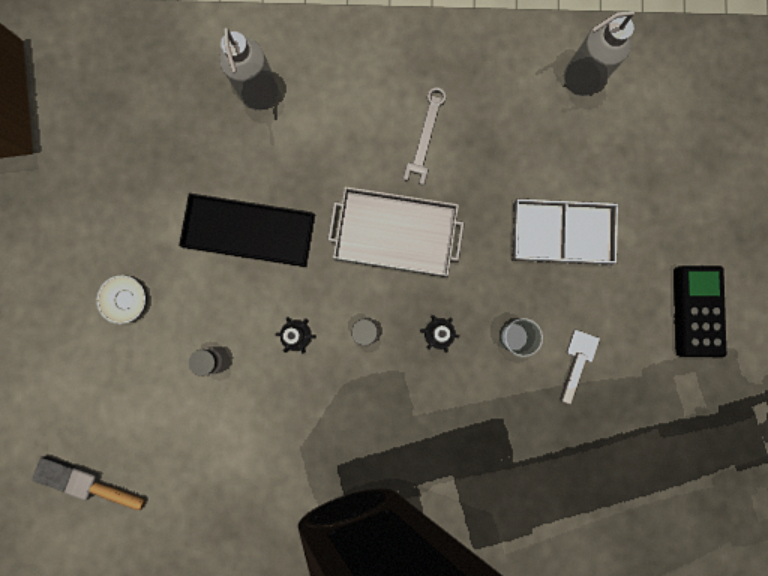

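View pics/scene0.png

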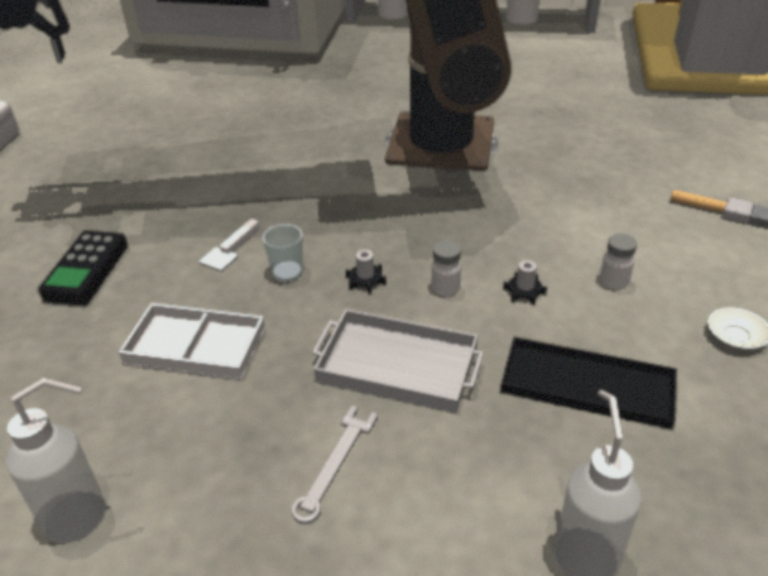

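```bash
python3 - <<'E'
from h import *
r=read_camera("top"); s=read_camera("scene")
cv2.imwrite("pics/top_crop.png",cv2.resize(r["color"][115:280,110:450,::-1],None,fx=2.3,fy=2.3,interpolation=cv2.INTER_CUBIC))
for c,R in (("top",r),("scene",s)):
  for n in ("impeller_a_center","jar_a_center","scraper_center","pan","rack","tool_tray","beaker"):
    for d in trace(n,c):
        m=d["pixels"].astype(np.uint8); 
        k,lab,st,ce=cv2.connectedComponentsWithStats(m)
        print(c,n,round(d["p"],2),np.round(d["location"],1),[list(x[:5]) for x in st[1:] if x[4]>15])
        if n in("pan","rack","tool_tray","scraper_center"):
            cn=max(cv2.findContours(m,0,2)[0],key=cv2.contourArea); rr=cv2.minAreaRect(cn); b=cv2.boxPoints(rr)
            z=dict(pan=.025,rack=.025,tool_tray=.018,scraper_center=.009)[n]
            if c=="top": print("  box",np.round([at_z(R,q,z)[:2] for q in b],3).tolist())
E
```

```text
top impeller_a_center 0.6 [292.  221.9] [[np.int32(281), np.int32(211), np.int32(25), np.int32(22), np.int32(375)]]
top jar_a_center 0.84 [137.1 240.2] [[np.int32(125), np.int32(230), np.int32(28), np.int32(20), np.int32(423)]]
top scraper_center 0.8 [387.3 235. ] [[np.int32(374), np.int32(221), np.int32(26), np.int32(48), np.int32(540)]]
  box [[0.332, -0.248], [0.445, -0.291], [0.429, -0.334], [0.317, -0.291]]
top pan 0.69 [262.9 155.3] [[np.int32(219), np.int32(124), np.int32(90), np.int32(62), np.int32(4115)]]
  box [[0.55, 0.128], [0.677, 0.111], [0.645, -0.109], [0.519, -0.09]]
top rack 0.66 [384.9 234.8] [[np.int32(373), np.int32(220), np.int32(27), np.int32(49), np.int32(578)]]
  box [[0.332, -0.245], [0.444, -0.282], [0.43, -0.327], [0.319, -0.289]]
top rack 0.57 [372.7 154.5] [[np.int32(341), np.int32(133), np.int32(71), np.int32(44), np.int32(2877)]]
  box [[0.554, -0.179], [0.657, -0.184], [0.653, -0.358], [0.55, -0.353]]
top tool_tray 0.58 [166.6 153.9] [[np.int32(121), np.int32(129), np.int32(89), np.int32(48), np.int32(3089)]]
  box [[0.567, 0.366], [0.658, 0.356], [0.
[... 442 characters left out ...]
 np.int32(25), np.int32(38), np.int32(713)]]
scene scraper_center 0.66 [151.7 165. ] [[np.int32(135), np.int32(148), np.int32(38), np.int32(34), np.int32(473)]]
scene pan 0.68 [265.1 240.1] [[np.int32(209), np.int32(207), np.int32(112), np.int32(69), np.int32(5239)]]
scene rack 0.93 [129.7 226.3] [[np.int32(80), np.int32(203), np.int32(97), np.int32(50), np.int32(3555)]]
scene rack 0.23 [155.1 165.1] [[np.int32(133), np.int32(147), np.int32(40), np.int32(33), np.int32(480)]]
scene tool_tray 0.85 [393.4 254. ] [[np.int32(333), np.int32(226), np.int32(119), np.int32(60), np.int32(4438)]]
scene beaker 0.88 [187.5 166.3] [[np.int32(175), np.int32(149), np.int32(27), np.int32(39), np.int32(842)]]
```

View pics/top_crop.png

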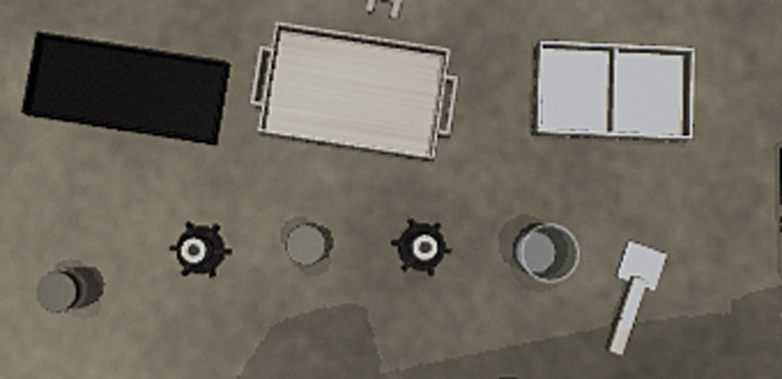

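```bash
python3 - <<'E'
from h import *
r=read_camera("top"); s=read_camera("scene")
def t(x,y,z): return at_z(r,((x+.5)/2.3-.5+110,(y+.5)/2.3-.5+115),z)
for n,x,y,z in (("impL",192,250,.05),("impR",426,247,.05),("jarM",307,244,.075),("jarL",62,290,.075),("beaker rim",547,252,.07)):
    P=t(x,y,z); print(n,np.round(P,4),"r",round(np.hypot(P[0],P[1]),3),"scene px",np.round(proj(s,P)*1.5))
for n,z,cs in (("pan",.025,[(277,24),(450,50),(435,158),(259,130)]),("rack",.025,[(538,41),(694,48),(691,138),(532,135)]),("tray",.018,[(38,33),(230,63),(217,144),(23,113)])):
    Q=np.array([t(*c,z)[:2] for c in cs]); 
    print(n,"c",np.round(Q.mean(0),4),"len",np.round([np.linalg.norm(Q[i]-Q[i-1]) for i in range(4)],3), "dir y",np.round(np.degrees(np.arctan2(*(Q[0]+Q[3]-Q[1]-Q[2])[::-1])),1), "scene",np.round(proj(s,[*Q.mean(0),z])*1.5))
b=(t(629,241,.006)+t(666,252,.006))/2; h=(t(609,350,.018)+t(622,354,.018))/2
d=b-h; print("scraper",b,h,np.linalg.norm(d[:2]),(b+h)/2,np.degrees(np.arctan2(d[1],d[0])))
print("q",get_state()["qpos"])
cv2.imwrite("pics/scene_crop.png",cv2.resize(s["color"][130:290,70:470,::-1],None,fx=2,fy=2,interpolation=cv2.INTER_CUBIC))
E
```

```text
impL [0.4244 0.1738 0.05  ] r 0.459 scene px [528. 265.]
impR [ 0.432  -0.0668  0.05  ] r 0.437 scene px [363. 254.]
jarM [0.4329 0.0548 0.075 ] r 0.436 scene px [445. 248.]
jarL [0.3828 0.297  0.075 ] r 0.485 scene px [618. 241.]
beaker rim [ 0.4294 -0.187   0.07  ] r 0.468 scene px [283. 236.]
pan c [0.598  0.0088] len [0.116 0.188 0.118 0.19 ] dir y 82.3 scene [396. 350.]
rack c [ 0.6037 -0.2693] len [0.102 0.169 0.098 0.171] dir y 89.3 scene [194. 333.]
tray c [0.5965 0.2548] len [0.088 0.21  0.089 0.211] dir y 82.1 scene [586. 374.]
scraper [ 0.43674729 -0.31165476  0.006     ] [ 0.32440554 -0.27269326  0.018     ] 0.1189061290764058 [ 0.38057641 -0.29217401  0.012     ] -19.127174973444966
q [-1.28800028e+00  2.86307607e-01  1.57667221e+00 -2.12973704e-06
  1.27862161e+00 -1.50002989e-01]
```

View pics/scene_crop.png

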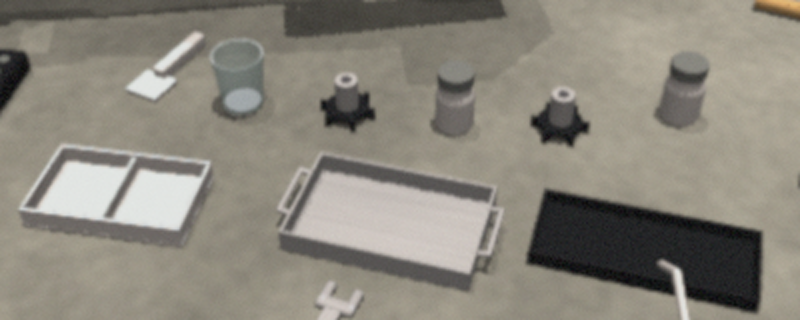

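```bash
cat >> h.py <<'E'
from scipy.spatial.transform import Rotation as Ro
def go(P,yaw=None):
    s=get_state(); R=Ro.from_quat(s["tcp_rot"]); e=np.array(s["eef_pos"]); x=R.as_matrix()[:,0]
    cy=np.degrees(np.arctan2(x[1],x[0]))
    print("t",round(s["time"],2),"pos",np.round(e,4),"yaw",round(cy,2),"open",round(s["opening"],3),"F",np.round(s["contact_force"],1),"tilt axis z",np.round(R.as_matrix()[:,2],3))
    if P is not None: print("shift cm (tool)",np.round(R.inv().apply(np.array(P)-e)*100,2))
    if yaw is not None:
        print("turn wz",round(-((yaw-cy+180)%360-180),1))
        a=np.radians(yaw); Rn=np.array([[np.cos(a),np.sin(a),0],[np.sin(a),-np.cos(a),0],[0,0,-1]])
        print("shift after turn",np.round(Rn.T@(np.array(P)-e)*100,2)); 
E
python3 - <<'E'
from h import *
r=read_camera("top"); s=read_camera("scene")
a=r["color"][215:260,115:170,::-1]; b=r["color"][200:245,225:280,::-1]
a,b=[cv2.resize(i,None,fx=7,fy=7,interpolation=cv2.INTER_CUBIC) for i in (a,b)]
cv2.imwrite("pics/jars.png",np.hstack([a,b]))
a=s["color"][145:200,390:440,::-1]; b=s["color"][145:200,275:325,::-1]
a,b=[cv2.resize(i,None,fx=7,fy=7,interpolation=cv2.INTER_CUBIC) for i in (a,b)]
cv2.imwrite("pics/jars2.png",np.hstack([a,b]))
go([.3806,-.292,.2],-19.1)
E
```

```text
t 1.8 pos [ 0.2831 -0.6127  0.2483] yaw 24.8 open 1.0 F [-0.5 -0.7 -0.8] tilt axis z [ 0. -0. -1.]
shift cm (tool) [ 22.3  -25.03   4.83]
turn wz 43.9
shift after turn [ -1.28 -33.5    4.83]
```

View pics/jars.png

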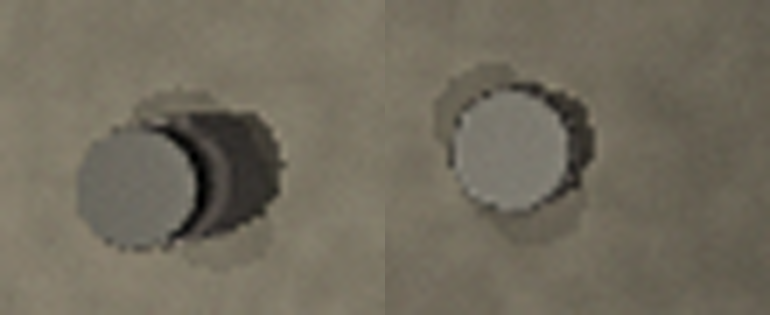

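View pics/jars2.png

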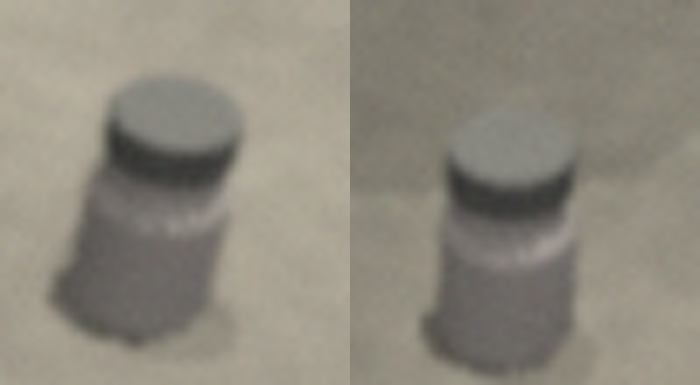

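```bash
python3 - <<'E'
from h import *
r=read_camera("top"); s=read_camera("scene")
for n,a,b,z in (("jarL",(134.6,241.7),(414.9,161.1),.075),("jarM",(242.9,221.3),(298.1,166.1),.075),("impR",(294.8,222),(243,169),.05)):
    print(n,np.round(at_z(r,a,z),4),np.round(at_z(s,b,z),4))
E
python3 -m crank '[[0,0,0,0,0,0,8.5],[0,0,0,0,0,0,8.5],[0,0,0,0,0,0,8.5],[0,0,0,0,0,0,8.5],[0,0,0,0,0,0,8.5]]' 40
```

```text
jarL [0.3807 0.3017 0.075 ] [0.3839 0.3034 0.075 ]
jarM [0.4318 0.0555 0.075 ] [0.4353 0.058  0.075 ]
impR [ 0.4322 -0.0665  0.05  ] [ 0.4301 -0.0646  0.05  ]
time: 2.4
eef_pos: [0.2831, -0.6127, 0.2483]
tcp_rot: [0.988, -0.157, -0.0, -0.0]
contact_force: [-0.9, 0.2, -0.5]
opening: 0.497
```

```bash
python3 -m crank '[[0,0,-5,0,0,0,1.4],[0,0,-5,0,0,0,0],[0,0,-5,1,0,0,0],[0,0,-5,1,0,0,0],[0,0,-5,1,0,0,0]]'
python3 -c "
from h import *
go([.3806,-.292,.1],-19.1)"
```

```text
time: 2.9
eef_pos: [0.3632, -0.3771, 0.2188]
tcp_rot: [0.986, -0.166, 0.0, 0.0]
contact_force: [0.4, 0.4, 0.4]
opening: 0.498
t 2.9 pos [ 0.3632 -0.3771  0.2188] yaw -19.14 open 0.498 F [0.4 0.4 0.4] tilt axis z [ 0.001 -0.001 -1.   ]
shift cm (tool) [-1.15 -8.62 11.88]
turn wz -0.0
shift after turn [-1.14 -8.61 11.88]
```

```bash
python3 -m crank '[[0,-0.6,-4.3,3,0,0,0],[0,-0.5,-4.3,3,0,0,0],[0,0,0,4,0,0,0],[0,0,0,1.9,0,0,0],[0,0,0,0,0,0,0]]'
python3 -c "
from h import *
go([.3806,-.292,.022])
r=read_camera('wrist'); save(r,'w1.png'); 
for p in ([.3806,-.292,.018],[.4367,-.3117,.006],[.324,-.2727,.018]): print(proj(r,p)*1.5)
print([ (d['p'],at_z(r,d['location'],.009)) for d in place_of('scraper_center','wrist')])
"
```

```text
time: 3.4
eef_pos: [0.3782, -0.296, 0.1]
tcp_rot: [0.986, -0.166, -0.003, -0.002]
contact_force: [-0.3, -0.5, 0.7]
opening: 0.5
t 3.4 pos [ 0.3782 -0.296   0.1   ] yaw -19.06 open 0.5 F [-0.3 -0.5  0.7] tilt axis z [-0.004  0.005 -1.   ]
shift cm (tool) [ 0.14 -0.43  7.8 ]
[386.18552777 298.55391716]
[386.48761385 186.46503436]
[387.31855931 391.83476303]
[(0.63, array([ 0.37678383, -0.28909736,  0.009     ]))]
```

View pics/w1.png

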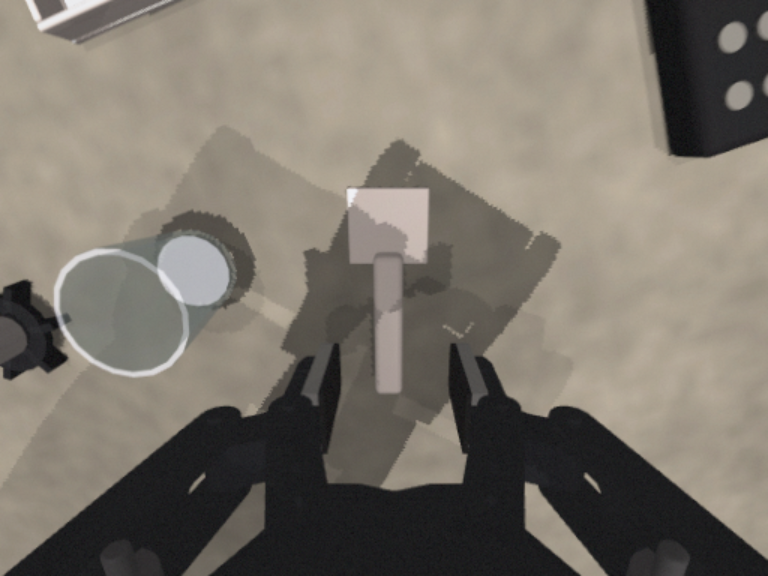

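```bash
python3 -m crank '[[0,0,0,3.5,0,0,0],[0,0,0,2.3,0,0,0],[0,0,0,0,0,0,0]]'
python3 -c "
from h import *
go([.3806,-.292,.022])"
```

```text
time: 3.8
eef_pos: [0.3789, -0.298, 0.044]
tcp_rot: [0.986, -0.166, -0.001, -0.001]
contact_force: [-0.6, 0.9, 0.6]
opening: 0.502
t 3.8 pos [ 0.3789 -0.298   0.044 ] yaw -19.14 open 0.502 F [-0.6  0.9  0.6] tilt axis z [-0.002  0.003 -1.   ]
shift cm (tool) [-0.03 -0.62  2.2 ]
```

```bash
python3 -m crank '[[0,0,-0.6,1.2,0,0,0],[0,0,0,1.0,0,0,0],[0,0,0,0,0,0,0]]'
python3 -c "
from h import *
go([.3806,-.292,.022])"
```

```text
time: 4.1
eef_pos: [0.3815, -0.2924, 0.0226]
tcp_rot: [0.986, -0.166, -0.0, -0.0]
contact_force: [-0.7, 0.7, 0.1]
opening: 0.5
t 4.1 pos [ 0.3815 -0.2924  0.0226] yaw -19.09 open 0.5 F [-0.7  0.7  0.1] tilt axis z [-0.001  0.001 -1.   ]
shift cm (tool) [-0.1  -0.01  0.06]
```

```bash
python3 -m crank '[[1,0,0,0.2,0,0,0],[1,0,0,0,0,0,0],[1,0,0,0,0,0,0],[1,0,0,0,0,0,0],[1,0,0,0,0,0,0]]' 40
python3 -m crank '[[1,0,0,-3,0,0,0],[1,0,0,-4,0,0,0],[1,0,0,-5,0,0,0],[1,0,0,-5,0,0,0],[1,0,0,0,0,0,0]]'
python3 -c "
from h import *
go([.5965,.2548,.15],82.1)
r=read_camera('wrist'); save(r,'w2.png')"
```

```text
time: 4.6
eef_pos: [0.382, -0.2931, 0.0215]
tcp_rot: [0.986, -0.166, 0.0, 0.0]
contact_force: [-0.5, -0.3, 3.1]
opening: 0.176
time: 5.1
eef_pos: [0.3847, -0.2961, 0.1994]
tcp_rot: [0.986, -0.166, 0.006, 0.005]
contact_force: [0.3, 0.1, -0.7]
opening: 0.173
t 5.1 pos [ 0.3847 -0.2961  0.1994] yaw -19.09 open 0.173 F [ 0.3  0.1 -0.7] tilt axis z [ 0.01  -0.012 -1.   ]
shift cm (tool) [  1.93 -59.03   4.49]
turn wz -101.2
shift after turn [57.48 13.41  4.94]
```

View pics/w2.png

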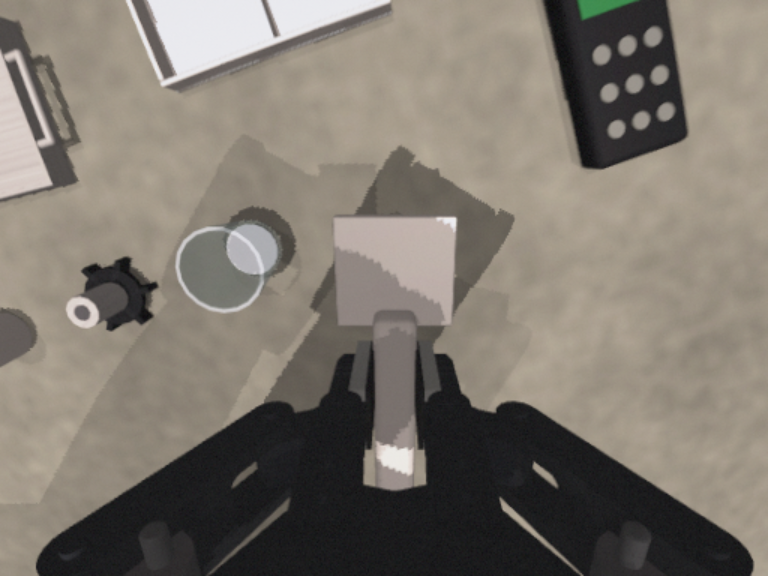

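```bash
python3 -m crank '[[1,0.2,-4.9,0,0,0,-8.4],[1,0.9,-4.8,0,0,0,-8.4],[1,1.6,-4.6,0,0,0,-8.4],[1,2.2,-4.4,0,0,0,-8.4],[1,2.9,-4.0,0,0,0,-8.4]]'
python3 -m crank '[[1,3.4,-3.5,0,0,0,-8.4],[1,3.9,-3.0,0,0,0,-8.4],[1,4.3,-2.4,0,0,0,-8.4],[1,4.6,-1.7,0,0,0,-8.4],[1,4.8,-1.0,0,0,0,-8.4]]'
python3 -c "
from h import *
go([.5965,.2548,.15],82.1)"
```

```text
time: 5.65
eef_pos: [0.4694, -0.0619, 0.1887]
tcp_rot: [0.98, 0.201, -0.002, -0.001]
contact_force: [1.4, -0.6, -1.2]
opening: 0.171
time: 6.15
eef_pos: [0.5588, 0.1662, 0.1882]
tcp_rot: [0.842, 0.539, -0.002, -0.001]
contact_force: [1.5, -1.0, 0.4]
opening: 0.176
t 6.15 pos [0.5588 0.1662 0.1882] yaw 65.26 open 0.176 F [ 1.5 -1.   0.4] tilt axis z [-0.004 -0.001 -1.   ]
shift cm (tool) [ 9.63 -0.27  3.8 ]
turn wz -16.8
shift after turn [9.29 2.51 3.82]
```

```bash
python3 -m crank '[[1,4.8,-0.2,0,0,0,-8.4],[1,4.7,0.6,0,0,0,-8.4],[1,0,0,3,0,0,0],[1,0,0,0.8,0,0,0],[1,0,0,0,0,0,0]]'
python3 -c "
from h import *
go([.5965,.2548,.028],82.1)"
```

```text
time: 6.65
eef_pos: [0.5948, 0.2509, 0.1482]
tcp_rot: [0.757, 0.654, -0.004, -0.002]
contact_force: [0.3, -0.2, -0.5]
opening: 0.176
t 6.65 pos [0.5948 0.2509 0.1482] yaw 81.68 open 0.176 F [ 0.3 -0.2 -0.5] tilt axis z [-0.009 -0.002 -1.   ]
shift cm (tool) [ 0.45  0.21 12.02]
turn wz -0.4
shift after turn [ 0.41  0.12 12.02]
```

```bash
python3 -m crank '[[1,0.3,0.1,4,0,0,0],[1,0,0,4,0,0,0],[1,0,0,3,0,0,0],[1,0,0,1,0,0,0],[1,0,0,0,0,0,0]]'
python3 -c "
from h import *
go([.5965,.2548,.026],82.1)"
```

```text
time: 7.15
eef_pos: [0.598, 0.2535, 0.0317]
tcp_rot: [0.757, 0.654, -0.002, -0.001]
contact_force: [-0.0, -0.7, -0.2]
opening: 0.171
t 7.15 pos [0.598  0.2535 0.0317] yaw 81.62 open 0.171 F [-0.  -0.7 -0.2] tilt axis z [-0.003 -0.001 -1.   ]
shift cm (tool) [ 0.1  -0.17  0.57]
turn wz -0.5
shift after turn [ 0.11 -0.17  0.57]
```

```bash
python3 -m crank '[[1,0,0,0.3,0,0,0],[1,0,0,0.25,0,0,0],[1,0,0,0,0,0,0]]'
python3 -m crank '[[0,0,0,0,0,0,0],[0,0,0,0,0,0,0],[0,0,0,0,0,0,0],[0,0,0,-3,0,0,0],[0,0,0,-4,0,0,0]]'
python3 -m crank '[[0,0,0,-5,0,0,0],[0,0,0,-4,0,0,0],[0,0,0,0,0,0,0]]'
python3 -c "
from h import *
go([.382,.302,.2],82.1)
r=read_camera('wrist'); save(r,'w3.png')"
```

```text
time: 7.45
eef_pos: [0.6001, 0.2549, 0.0291]
tcp_rot: [0.756, 0.654, 0.001, 0.001]
contact_force: [0.0, 0.0, -1.0]
opening: 0.172
time: 7.95
eef_pos: [0.5968, 0.2541, 0.0952]
tcp_rot: [0.756, 0.654, -0.003, -0.002]
contact_force: [1.1, 0.1, 0.1]
opening: 0.501
time: 8.25
eef_pos: [0.6032, 0.2559, 0.1968]
tcp_rot: [0.756, 0.654, 0.007, 0.003]
contact_force: [0.3, -0.3, 1.0]
opening: 0.501
t 8.25 pos [0.6032 0.2559 0.1968] yaw 81.71 open 0.501 F [ 0.3 -0.3  1. ] tilt axis z [ 0.015  0.004 -1.   ]
shift cm (tool) [  1.38 -22.55  -0.64]
turn wz -0.4
shift after turn [  1.53 -22.54  -0.32]
```

View pics/w3.png

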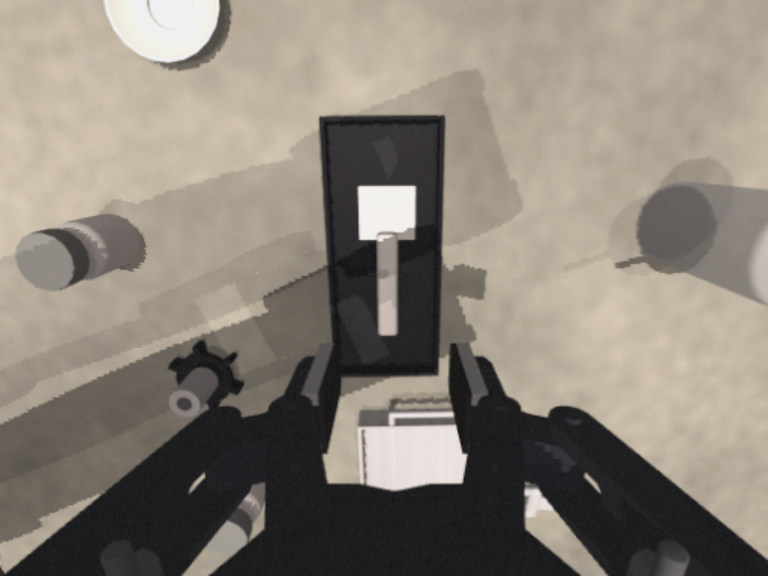

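```bash
python3 -m crank '[[-0.7,0.4,-4.6,0,0,0,0],[-0.7,0.4,-4.6,0,0,0,0],[-0.7,0.4,-4.6,0,0,0,0],[-0.7,0.3,-4.6,0,0,0,0],[-0.7,0,-4,0,0,0,0]]'
python3 -m crank '[[-0.7,0,0,3,0,0,0],[-0.7,0,0,3,0,0,0],[-0.7,0,0,0,0,0,0]]'
python3 -c "
from h import *
go([.382,.302,.05],82.1)
r=read_camera('wrist'); save(r,'w4.png')
print(proj(r,[.382,.302,.075])*1.5)"
```

```text
time: 8.8
eef_pos: [0.3764, 0.3016, 0.1854]
tcp_rot: [0.756, 0.654, -0.002, -0.001]
contact_force: [0.6, 0.2, 0.6]
opening: 0.849
time: 9.1
eef_pos: [0.3752, 0.3, 0.122]
tcp_rot: [0.756, 0.654, -0.006, -0.001]
contact_force: [-0.6, -0.1, -0.3]
opening: 0.849
t 9.1 pos [0.3752 0.3    0.122 ] yaw 81.73 open 0.849 F [-0.6 -0.1 -0.3] tilt axis z [-0.011 -0.005 -1.   ]
shift cm (tool) [0.34 0.71 7.19]
turn wz -0.4
shift after turn [0.29 0.64 7.2 ]
[410.27073301 321.91720642]
```

View pics/w4.png

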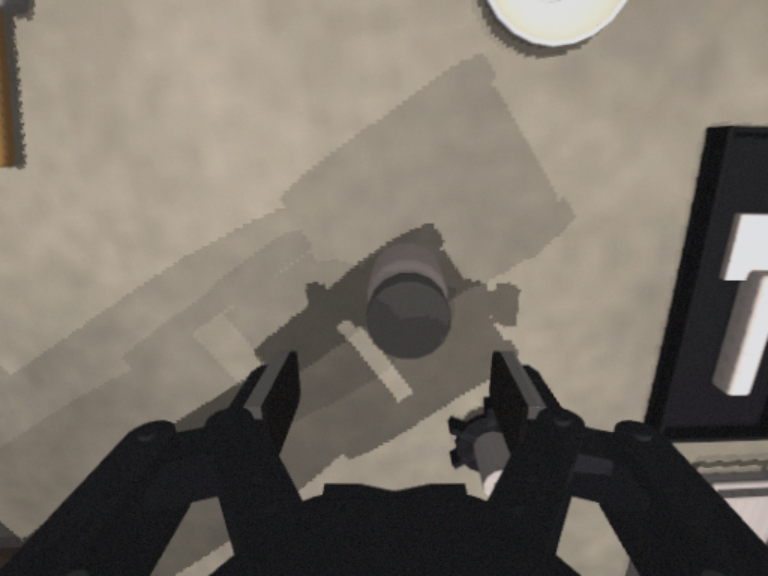

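```bash
python3 -m crank '[[-0.7,0.3,0.6,0,0,0,0],[-0.7,0,0,0,0,0,0],[-0.7,0,0,3,0,0,0],[-0.7,0,0,3,0,0,0],[-0.7,0,0,1.2,0,0,0]]'
python3 -c "
from h import *
go([.382,.302,.05],82.1)"
```

```text
time: 9.65
eef_pos: [0.3855, 0.3035, 0.0541]
tcp_rot: [0.757, 0.654, -0.001, -0.0]
contact_force: [-0.1, -0.1, 0.0]
opening: 0.852
t 9.65 pos [0.3855 0.3035 0.0541] yaw 81.67 open 0.852 F [-0.1 -0.1  0. ] tilt axis z [-0.002 -0.001 -1.   ]
shift cm (tool) [-0.2  -0.33  0.42]
turn wz -0.4
shift after turn [-0.2  -0.33  0.41]
```

```bash
python3 -m crank '[[-0.7,0,-0.2,0.3,0,0,0],[1,0,0,0,0,0,0],[1,0,0,0,0,0,0],[1,0,0,0,0,0,0],[1,0,0,0,0,0,0]]' 45
python3 -m crank '[[1,0,0,-3,0,0,0],[1,0,0,-4,0,0,0],[1,0,0,-4,0,0,0],[1,0,0,-4,0,0,0],[1,0,0,0,0,0,0]]'
python3 -c "
from h import *
go([.603,-.310,.2],82.1)"
```

```text
time: 10.15
eef_pos: [0.385, 0.3049, 0.0542]
tcp_rot: [0.756, 0.654, 0.001, 0.0]
contact_force: [-1.6, 0.4, 6.7]
opening: 0.489
time: 10.65
eef_pos: [0.3873, 0.306, 0.2095]
tcp_rot: [0.756, 0.654, 0.007, 0.002]
contact_force: [0.2, 0.9, -0.8]
opening: 0.489
t 10.65 pos [0.3873 0.306  0.2095] yaw 81.71 open 0.489 F [ 0.2  0.9 -0.8] tilt axis z [ 0.012  0.006 -1.   ]
shift cm (tool) [-57.85  30.22   0.84]
turn wz -0.4
shift after turn [-58.05  29.83   0.95]
```

```bash
python3 -m crank '[[1,-4.4,2.3,0,0,0,0],[1,-4.4,2.3,0,0,0,0],[1,-4.4,2.3,0,0,0,0],[1,-4.4,2.3,0,0,0,0],[1,-4.4,2.3,0,0,0,0]]'
python3 -m crank '[[1,-4.4,2.3,0,0,0,0],[1,-4.4,2.3,0,0,0,0],[1,-4.4,2.3,0,0,0,0],[1,-4.4,2.3,0,0,0,0],[1,-4.4,2.3,0,0,0,0]]'
python3 -m crank '[[1,-4.4,2.3,0,0,0,0],[1,-4.4,2.3,0,0,0,0],[1,0,0,0,0,0,0]]'
python3 -c "
from h import *
go([.603,-.310,.0582],82.1)"
```

```text
time: 11.15
eef_pos: [0.4655, 0.0681, 0.2012]
tcp_rot: [0.756, 0.654, -0.0, -0.0]
contact_force: [1.2, 0.2, -1.3]
opening: 0.49
time: 11.65
eef_pos: [0.5476, -0.1662, 0.2008]
tcp_rot: [0.757, 0.654, -0.0, -0.001]
contact_force: [1.4, 0.9, -2.3]
opening: 0.488
time: 11.95
eef_pos: [0.5811, -0.2636, 0.2002]
tcp_rot: [0.758, 0.652, -0.001, 0.0]
contact_force: [0.2, 0.4, -2.5]
opening: 0.491
t 11.95 pos [ 0.5811 -0.2636  0.2002] yaw 81.4 open 0.491 F [ 0.2  0.4 -2.5] tilt axis z [-0.001 -0.001 -1.   ]
shift cm (tool) [-4.24  2.87 14.21]
turn wz -0.7
shift after turn [-4.29  2.81 14.2 ]
```

```bash
python3 -m crank '[[1,-4.2,2.8,0,0,0,0],[1,0,0,4,0,0,0],[1,0,0,4,0,0,0],[1,0,0,2,0,0,0],[1,0,0,0,0,0,0]]'
python3 -c "
from h import *
go([.603,-.310,.0582],82.1)
r=read_camera('top'); save(r,'t5.png')"
```

```text
time: 12.45
eef_pos: [0.5987, -0.3004, 0.0957]
tcp_rot: [0.756, 0.654, -0.001, -0.006]
contact_force: [-0.1, -0.1, -1.8]
opening: 0.488
t 12.45 pos [ 0.5987 -0.3004  0.0957] yaw 81.7 open 0.488 F [-0.1 -0.1 -1.8] tilt axis z [-0.01   0.007 -1.   ]
shift cm (tool) [-0.91  0.61  3.74]
turn wz -0.4
shift after turn [-0.9   0.56  3.75]
```

View pics/t5.png

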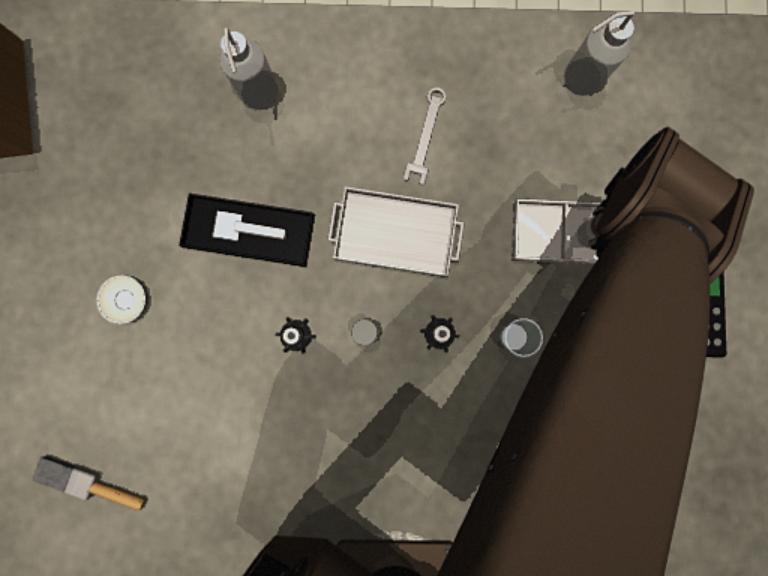

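```bash
python3 -m crank '[[1,-0.9,0.5,0,0,0,0],[1,0,0,2,0,0,0],[1,0,0,1,0,0,0],[1,0,0,0,0,0,0]]'
python3 -c "
from h import *
go([.603,-.310,.0582],82.1)"
```

```text
time: 12.9
eef_pos: [0.6055, -0.3127, 0.0718]
tcp_rot: [0.756, 0.654, -0.0, -0.001]
contact_force: [-0.2, 0.6, -1.8]
opening: 0.489
t 12.9 pos [ 0.6055 -0.3127  0.0718] yaw 81.7 open 0.489 F [-0.2  0.6 -1.8] tilt axis z [-0.001  0.001 -1.   ]
shift cm (tool) [ 0.23 -0.28  1.36]
turn wz -0.4
shift after turn [ 0.23 -0.28  1.36]
```

```bash
python3 -m crank '[[1,0.2,-0.2,0.7,0,0,0],[1,0,0,0.5,0,0,0],[1,0,0,0,0,0,0]]'
python3 -c "
from h import *
go([.603,-.310,.0582],82.1)"
```

```text
time: 13.2
eef_pos: [0.6038, -0.3102, 0.0599]
tcp_rot: [0.756, 0.654, -0.0, -0.001]
contact_force: [0.5, 0.8, -1.6]
opening: 0.491
t 13.2 pos [ 0.6038 -0.3102  0.0599] yaw 81.71 open 0.491 F [ 0.5  0.8 -1.6] tilt axis z [-0.001  0.001 -1.   ]
shift cm (tool) [ 0.   -0.08  0.17]
turn wz -0.4
shift after turn [ 0.01 -0.08  0.17]
```

```bash
python3 -m crank '[[1,0,0,0.2,0,0,0],[1,0,0,0,0,0,0],[-0.6,0,0,0,0,0,0],[-0.6,0,0,0,0,0,0],[-0.6,0,0,0,0,0,0]]'
python3 -m crank '[[-0.6,0,0,-3,0,0,0],[-0.6,0,0,-4,0,0,0],[-0.6,0,0,-4,0,0,0],[-0.6,0,0,-3,0,0,0],[-0.6,0,0,0,0,0,0]]'
python3 -c "
from h import *
go([.433,.0565,.2],82.1)
r=read_camera('wrist'); save(r,'w6.png')"
```

```text
time: 13.7
eef_pos: [0.6046, -0.3109, 0.0592]
tcp_rot: [0.756, 0.654, 0.0, 0.001]
contact_force: [-0.1, -0.0, -0.9]
opening: 0.798
time: 14.2
eef_pos: [0.607, -0.3125, 0.2062]
tcp_rot: [0.756, 0.654, 0.001, 0.006]
contact_force: [0.1, -0.5, 0.8]
opening: 0.803
t 14.2 pos [ 0.607  -0.3125  0.2062] yaw 81.7 open 0.803 F [ 0.1 -0.5  0.8] tilt axis z [ 0.01  -0.007 -1.   ]
shift cm (tool) [ 34.01 -22.55   0.17]
turn wz -0.4
shift after turn [ 34.16 -22.31   0.62]
```

View pics/w6.png

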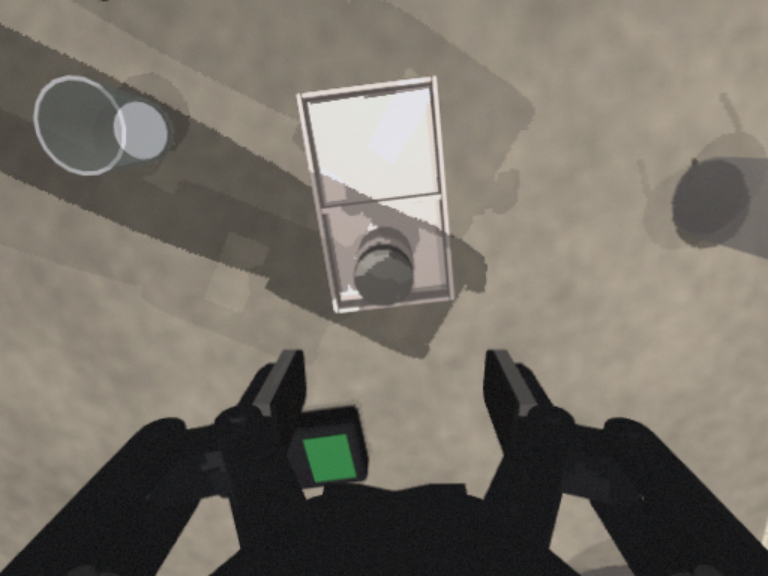

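```bash
python3 -m crank '[[-0.7,3.8,-2.5,0,0,0,0],[-0.7,3.8,-2.5,0,0,0,0],[-0.7,3.8,-2.5,0,0,0,0],[-0.7,3.8,-2.5,0,0,0,0],[-0.7,3.8,-2.5,0,0,0,0]]'
python3 -m crank '[[-0.7,3.8,-2.5,0,0,0,0],[-0.7,3.8,-2.5,0,0,0,0],[-0.7,3.8,-2.5,0,0,0,0],[-0.7,3.7,-2.3,0,0,0,0],[-0.7,0,0,0,0,0,0]]'
python3 -c "
from h import *
go([.433,.0565,.125],82.1)"
```

```text
time: 14.75
eef_pos: [0.506, -0.1027, 0.1963]
tcp_rot: [0.757, 0.654, -0.001, -0.002]
contact_force: [1.0, -0.1, 0.5]
opening: 0.851
time: 15.25
eef_pos: [0.4295, 0.0627, 0.1962]
tcp_rot: [0.755, 0.656, -0.001, -0.002]
contact_force: [0.2, -1.5, 0.1]
opening: 0.85
t 15.25 pos [0.4295 0.0627 0.1962] yaw 82.01 open 0.85 F [ 0.2 -1.5  0.1] tilt axis z [-0.004  0.002 -1.   ]
shift cm (tool) [-0.57  0.47  7.12]
turn wz -0.1
shift after turn [-0.56  0.43  7.12]
```

```bash
python3 -m crank '[[-0.7,-0.5,0.4,0,0,0,0],[-0.7,0,0,3,0,0,0],[-0.7,0,0,3.6,0,0,0],[-0.7,0,0,0,0,0,0]]'
python3 -c "
from h import *
go([.433,.0565,.054],82.1)
r=read_camera('wrist'); save(r,'w7.png')
print(proj(r,[.433,.0565,.075])*1.5)"
```

```text
time: 15.65
eef_pos: [0.4326, 0.0524, 0.1273]
tcp_rot: [0.757, 0.653, -0.004, -0.004]
contact_force: [-1.1, -0.4, -0.6]
opening: 0.851
t 15.65 pos [0.4326 0.0524 0.1273] yaw 81.57 open 0.851 F [-1.1 -0.4 -0.6] tilt axis z [-0.012  0.001 -1.   ]
shift cm (tool) [0.42 0.06 7.32]
turn wz -0.5
shift after turn [ 0.41 -0.02  7.33]
[396.33996456 315.83443057]
```

View pics/w7.png

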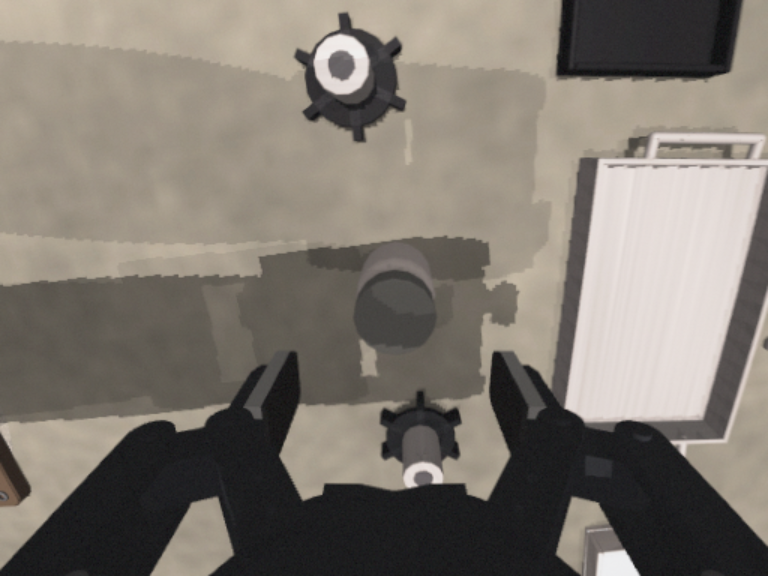

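```bash
python3 -m crank '[[-0.7,0.4,0,2,0,0,0],[-0.7,0,0,3,0,0,0],[-0.7,0,0,2,0,0,0],[-0.7,0,0,0,0,0,0]]'
python3 -c "
from h import *
go([.433,.0565,.054],82.1)"
python3 -m crank '[[1,0,0,0,0,0,0],[1,0,0,0,0,0,0],[1,0,0,0,0,0,0],[1,0,0,0,0,0,0]]'
python3 -m crank '[[1,0,0,-3,0,0,0],[1,0,0,-4,0,0,0],[1,0,0,-4,0,0,0],[1,0,0,-4,0,0,0],[1,0,0,0,0,0,0]]'
python3 -c "
from h import *
go([.604,-.228,.2],82.1)"
```

```text
time: 16.1
eef_pos: [0.436, 0.0568, 0.0615]
tcp_rot: [0.757, 0.654, -0.001, -0.001]
contact_force: [-0.9, 0.5, 0.4]
opening: 0.848
t 16.1 pos [0.436  0.0568 0.0615] yaw 81.63 open 0.848 F [-0.9  0.5  0.4] tilt axis z [-0.004  0.    -1.   ]
shift cm (tool) [-0.07 -0.29  0.75]
turn wz -0.5
shift after turn [-0.07 -0.29  0.75]
time: 16.5
eef_pos: [0.4367, 0.0575, 0.0651]
tcp_rot: [0.756, 0.654, -0.001, -0.001]
contact_force: [-7.3, 0.7, 11.3]
opening: 0.457
time: 17.0
eef_pos: [0.4407, 0.0571, 0.2209]
tcp_rot: [0.756, 0.654, 0.006, 0.006]
contact_force: [0.1, 0.0, -0.5]
opening: 0.454
t 17.0 pos [0.4407 0.0571 0.2209] yaw 81.71 open 0.454 F [ 0.1  0.  -0.5] tilt axis z [ 0.016 -0.002 -1.   ]
shift cm (tool) [-25.86  20.23   2.4 ]
turn wz -0.4
shift after turn [-26.    20.09   2.09]
```

```bash
python3 -c "
from h import *
r=read_camera('wrist'); save(r,'w8.png')
r=read_camera('scene');save(r,'s8.png')"
```

```text
(no output)
```

View pics/w8.png

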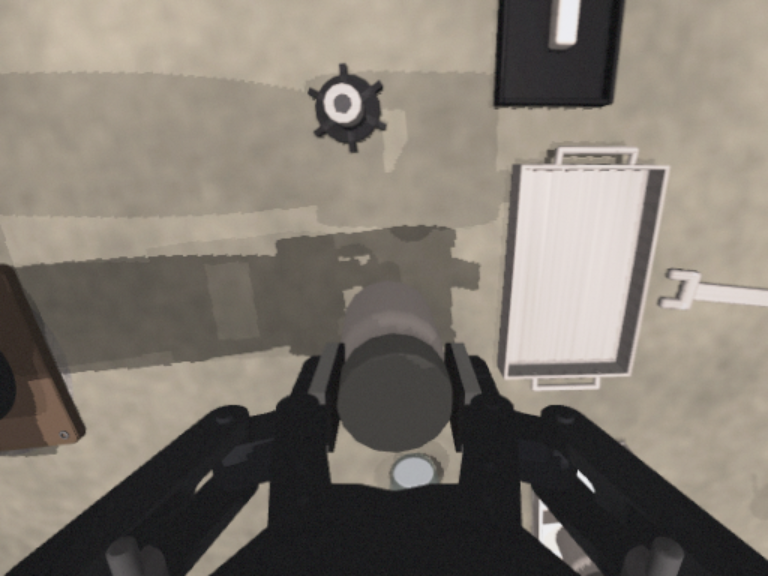

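View pics/s8.png

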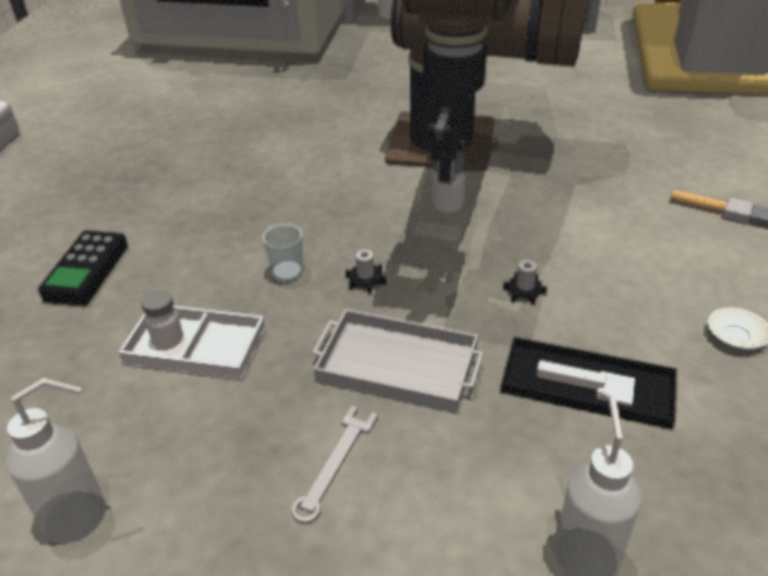

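```bash
python3 -m crank '[[1,-3.7,2.8,0,0,0,0],[1,-3.7,2.8,0,0,0,0],[1,-3.7,2.8,0,0,0,0],[1,-3.7,2.8,0,0,0,0],[1,-3.7,2.8,0,0,0,0]]'
python3 -m crank '[[1,-3.7,2.8,0,0,0,0],[1,-3.7,2.8,0,0,0,0],[1,0,0,0,0,0,0]]'
python3 -c "
from h import *
go([.604,-.228,.069],82.1)"
```

```text
time: 17.6
eef_pos: [0.5478, -0.1471, 0.2098]
tcp_rot: [0.757, 0.654, -0.001, -0.002]
contact_force: [0.3, -0.4, -1.4]
opening: 0.454
time: 17.9
eef_pos: [0.5935, -0.2316, 0.209]
tcp_rot: [0.758, 0.652, -0.001, -0.001]
contact_force: [-1.0, -1.1, -1.8]
opening: 0.45
t 17.9 pos [ 0.5935 -0.2316  0.209 ] yaw 81.45 open 0.45 F [-1.  -1.1 -1.8] tilt axis z [-0.003  0.    -1.   ]
shift cm (tool) [ 0.52  1.02 14.  ]
turn wz -0.7
shift after turn [ 0.5   0.99 14.  ]
```

```bash
python3 -m crank '[[1,0.3,1.0,3,0,0,0],[1,0,0,4,0,0,0],[1,0,0,3,0,0,0],[1,0,0,1.5,0,0,0],[1,0,0,0,0,0,0]]'
python3 -c "
from h import *
go([.604,-.228,.069],82.1)
r=read_camera('wrist'); save(r,'w9.png')
r=read_camera('scene');save(r,'s9.png')"
```

```text
time: 18.4
eef_pos: [0.6008, -0.2238, 0.093]
tcp_rot: [0.756, 0.654, -0.001, -0.004]
contact_force: [-0.1, -0.1, -1.2]
opening: 0.455
t 18.4 pos [ 0.6008 -0.2238  0.093 ] yaw 81.71 open 0.455 F [-0.1 -0.1 -1.2] tilt axis z [-0.008  0.004 -1.   ]
shift cm (tool) [-0.37  0.4   2.4 ]
turn wz -0.4
shift after turn [-0.37  0.38  2.4 ]
```

View pics/w9.png

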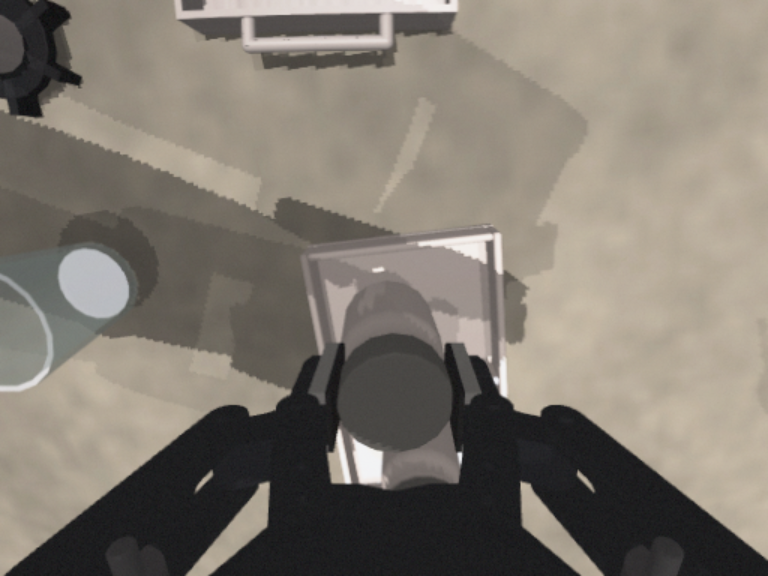

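View pics/s9.png

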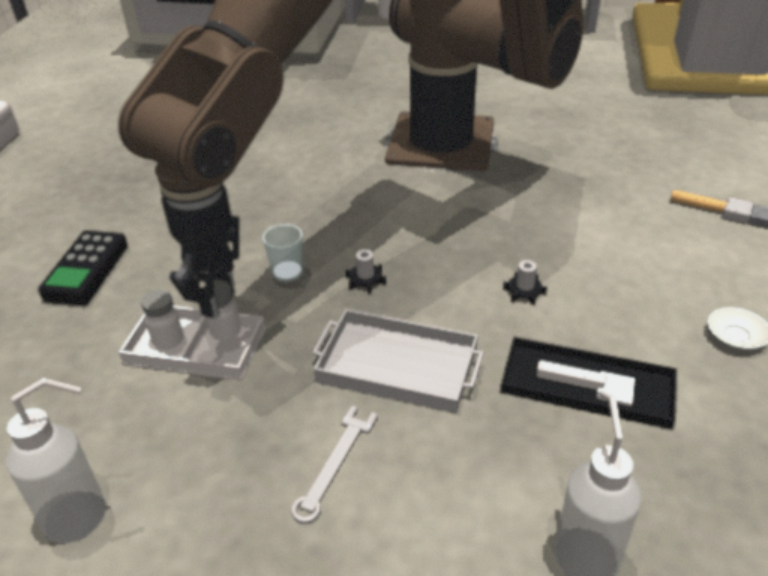

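```bash
python3 -m crank '[[1,-0.2,0.3,1,0,0,0],[1,0,0,0.9,0,0,0],[1,0,0,0,0,0,0]]'
python3 -c "
from h import *
go([.604,-.228,.066],82.1)"
```

```text
time: 18.8
eef_pos: [0.6056, -0.2277, 0.0774]
tcp_rot: [0.756, 0.654, -0.0, -0.001]
contact_force: [-0.2, 0.1, -1.6]
opening: 0.452
t 18.8 pos [ 0.6056 -0.2277  0.0774] yaw 81.69 open 0.452 F [-0.2  0.1 -1.6] tilt axis z [-0.002  0.001 -1.   ]
shift cm (tool) [-0.05 -0.15  1.14]
turn wz -0.4
shift after turn [-0.05 -0.15  1.14]
```

```bash
python3 -m crank '[[1,0,0,0.5,0,0,0],[1,0,0,0.2,0,0,0],[1,0,0,0,0,0,0]]'
python3 -m crank '[[1,0,0,0.2,0,0,0],[1,0,0,0,0,0,0]]'
```

```text
time: 19.1
eef_pos: [0.6059, -0.2278, 0.0711]
tcp_rot: [0.756, 0.654, -0.0, -0.0]
contact_force: [0.6, -1.1, -2.0]
opening: 0.452
time: 19.3
eef_pos: [0.6062, -0.228, 0.0695]
tcp_rot: [0.756, 0.654, 0.0, 0.0]
contact_force: [-0.1, 0.6, -1.5]
opening: 0.453
```

```bash
python3 -m crank '[[1,0,0,0.15,0,0,0],[1,0,0,0.15,0,0,0],[1,0,0,0,0,0,0]]'
python3 -m crank '[[1,0,0,0.15,0,0,0],[1,0,0,0,0,0,0]]'
```

```text
time: 19.6
eef_pos: [0.6065, -0.2284, 0.0692]
tcp_rot: [0.756, 0.654, -0.0, -0.0]
contact_force: [-2.8, 0.6, 9.1]
opening: 0.456
time: 19.8
eef_pos: [0.6066, -0.2286, 0.0692]
tcp_rot: [0.756, 0.654, -0.001, -0.0]
contact_force: [-7.0, 2.0, 14.0]
opening: 0.456
```

```bash
python3 -m crank '[[1,0,0,-0.2,0,0,0],[-0.6,0,0,0,0,0,0],[-0.6,0,0,0,0,0,0],[-0.6,0,0,0,0,0,0],[-0.6,0,0,-3,0,0,0]]'
python3 -m crank '[[-0.6,0,0,-4,0,0,0],[-0.6,0,0,-4,0,0,0],[-0.6,0,0,-3,0,0,0],[-0.6,0,0,0,0,0,0]]'
python3 -c "
from h import *
go([.432,-.066,.2],82.1)
r=read_camera('wrist'); save(r,'w10.png')"
```

```text
time: 20.3
eef_pos: [0.6029, -0.2263, 0.0917]
tcp_rot: [0.756, 0.654, -0.002, -0.005]
contact_force: [1.0, 0.1, -0.8]
opening: 0.799
time: 20.7
eef_pos: [0.609, -0.2295, 0.2136]
tcp_rot: [0.756, 0.654, 0.002, 0.005]
contact_force: [-0.5, -0.1, 1.5]
opening: 0.797
t 20.7 pos [ 0.609  -0.2295  0.2136] yaw 81.7 open 0.797 F [-0.5 -0.1  1.5] tilt axis z [ 0.01  -0.006 -1.   ]
shift cm (tool) [ 13.63 -19.89   1.09]
turn wz -0.4
shift after turn [ 13.76 -19.78   1.36]
```

View pics/w10.png

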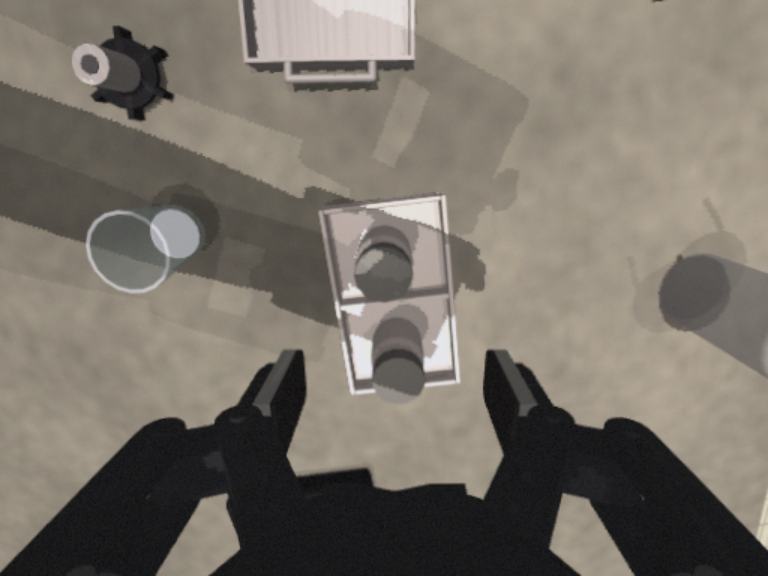

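```bash
python3 -m crank '[[0,2.8,-4,0,0,0,0],[0,2.8,-4,0,0,0,0],[0,2.8,-4,0,0,0,0],[0,2.8,-4,0,0,0,0],[0,2.8,-4,0,0,0,0]]'
python3 -m crank '[[0,0,0,4,0,0,0],[0,0,0,4,0,0,0],[0,0,0,0,0,0,0]]'
python3 -c "
from h import *
go([.432,-.066,.037],82.1)
r=read_camera('wrist'); save(r,'w11.png')
print(proj(r,[.432,-.066,.05])*1.5)"
```

```text
time: 21.25
eef_pos: [0.4259, -0.0591, 0.2044]
tcp_rot: [0.757, 0.654, -0.001, -0.002]
contact_force: [-0.4, 0.5, 1.7]
opening: 0.504
time: 21.55
eef_pos: [0.4231, -0.0583, 0.1205]
tcp_rot: [0.756, 0.654, -0.003, -0.006]
contact_force: [-0.8, -0.1, -1.7]
opening: 0.496
t 21.55 pos [ 0.4231 -0.0583  0.1205] yaw 81.72 open 0.496 F [-0.8 -0.1 -1.7] tilt axis z [-0.013  0.005 -1.   ]
shift cm (tool) [-0.66  1.11  8.34]
turn wz -0.4
shift after turn [-0.64  0.99  8.35]
[416.07484443 321.30131952]
```

View pics/w11.png

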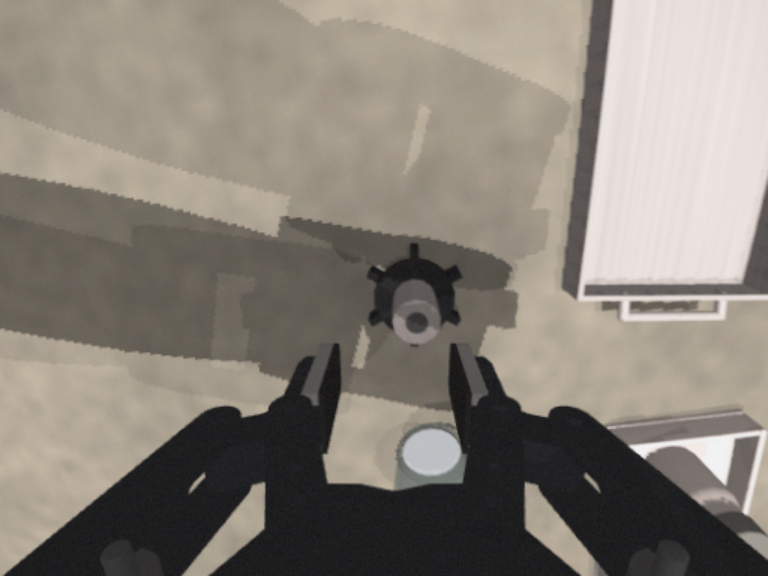

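```bash
python3 -m crank '[[0,-0.5,0.9,0,0,0,0],[0,0,0,3,0,0,0],[0,0,0,1.5,0,0,0],[0,0,0,0,0,0,0]]'
python3 -c "
from h import *
go([.432,-.066,.037],82.1)"
```

```text
time: 22.0
eef_pos: [0.4371, -0.0674, 0.0816]
tcp_rot: [0.757, 0.654, -0.0, -0.001]
contact_force: [-1.3, -0.8, 1.0]
opening: 0.503
t 22.0 pos [ 0.4371 -0.0674  0.0816] yaw 81.66 open 0.503 F [-1.3 -0.8  1. ] tilt axis z [-0.002  0.001 -1.   ]
shift cm (tool) [ 0.07 -0.52  4.46]
turn wz -0.4
shift after turn [ 0.07 -0.53  4.46]
```

```bash
python3 -m crank '[[0,0,-0.4,2,0,0,0],[0,0,0,1.5,0,0,0],[0,0,0,0,0,0,0],[0,0,0,0,0,0,0]]'
python3 -c "
from h import *
go([.432,-.066,.037],82.1)"
```

```text
time: 22.4
eef_pos: [0.4343, -0.067, 0.0486]
tcp_rot: [0.756, 0.654, 0.001, 0.001]
contact_force: [0.7, -0.6, 0.1]
opening: 0.499
t 22.4 pos [ 0.4343 -0.067   0.0486] yaw 81.69 open 0.499 F [ 0.7 -0.6  0.1] tilt axis z [ 0.002 -0.001 -1.   ]
shift cm (tool) [ 0.07 -0.25  1.16]
turn wz -0.4
shift after turn [ 0.07 -0.24  1.16]
```

```bash
python3 -m crank '[[0,0,-0.2,0.7,0,0,0],[0,0,0,0.4,0,0,0],[0,0,0,0,0,0,0]]'
python3 -m crank '[[1,0,0,0,0,0,0],[1,0,0,0,0,0,0],[1,0,0,0,0,0,0],[1,0,0,0,0,0,0]]' 50
python3 -m crank '[[1,0,0,-3,0,0,0],[1,0,0,-4,0,0,0],[1,0,0,-4,0,0,0],[1,0,0,0,0,0,0]]'
python3 -c "
from h import *
go([.592,-.033,.15],82.1)
r=read_camera('wrist'); save(r,'w12.png')"
```

```text
time: 22.7
eef_pos: [0.4305, -0.0659, 0.0358]
tcp_rot: [0.756, 0.654, -0.0, -0.0]
contact_force: [-0.4, 1.0, 0.2]
opening: 0.501
time: 23.1
eef_pos: [0.4312, -0.0661, 0.0364]
tcp_rot: [0.756, 0.654, 0.0, 0.0]
contact_force: [-0.2, 0.5, 1.7]
opening: 0.289
time: 23.5
eef_pos: [0.4341, -0.0673, 0.1515]
tcp_rot: [0.756, 0.654, 0.003, 0.005]
contact_force: [0.2, 0.2, -1.5]
opening: 0.288
t 23.5 pos [ 0.4341 -0.0673  0.1515] yaw 81.71 open 0.288 F [ 0.2  0.2 -1.5] tilt axis z [ 0.011 -0.004 -1.   ]
shift cm (tool) [ 5.67 15.13  0.3 ]
turn wz -0.4
shift after turn [ 5.56 15.17  0.15]
```

View pics/w12.png

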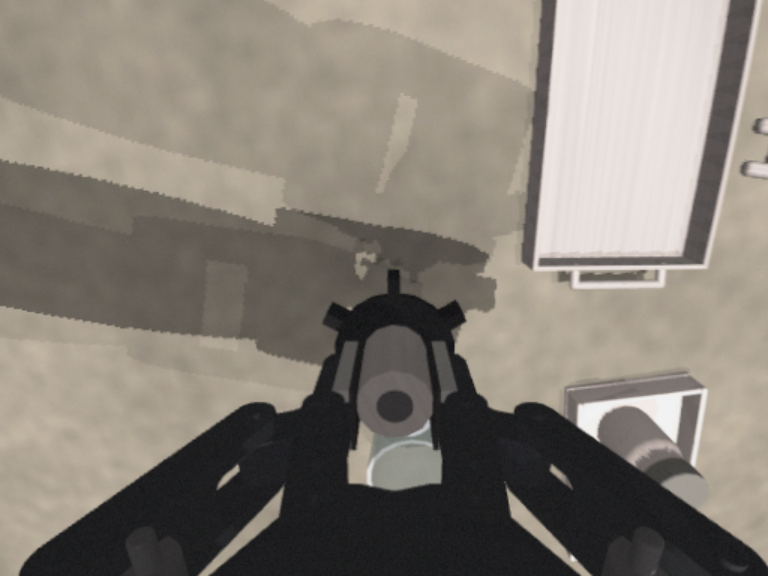

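```bash
python3 -m crank '[[1,1.4,3.8,0,0,0,0],[1,1.4,3.8,0,0,0,0],[1,1.4,3.8,0,0,0,0],[1,1.4,3.8,0,0,0,0],[1,0,0,0,0,0,0]]'
python3 -m crank '[[1,0,0,3,0,0,0],[1,0,0,3,0,0,0],[1,0,0,1.5,0,0,0],[1,0,0,0,0,0,0]]'
python3 -c "
from h import *
go([.592,-.033,.0394],82.1)
r=read_camera('wrist'); save(r,'w13.png')"
```

```text
time: 24.05
eef_pos: [0.5914, -0.0316, 0.1426]
tcp_rot: [0.756, 0.655, -0.001, -0.001]
contact_force: [0.1, 0.1, -1.8]
opening: 0.291
time: 24.45
eef_pos: [0.5854, -0.0318, 0.0663]
tcp_rot: [0.756, 0.654, -0.003, -0.004]
contact_force: [-1.1, 0.2, -1.2]
opening: 0.286
t 24.45 pos [ 0.5854 -0.0318  0.0663] yaw 81.69 open 0.286 F [-1.1  0.2 -1.2] tilt axis z [-0.01   0.002 -1.   ]
shift cm (tool) [-0.02  0.7   2.68]
turn wz -0.4
shift after turn [-0.03  0.67  2.69]
```

View pics/w13.png

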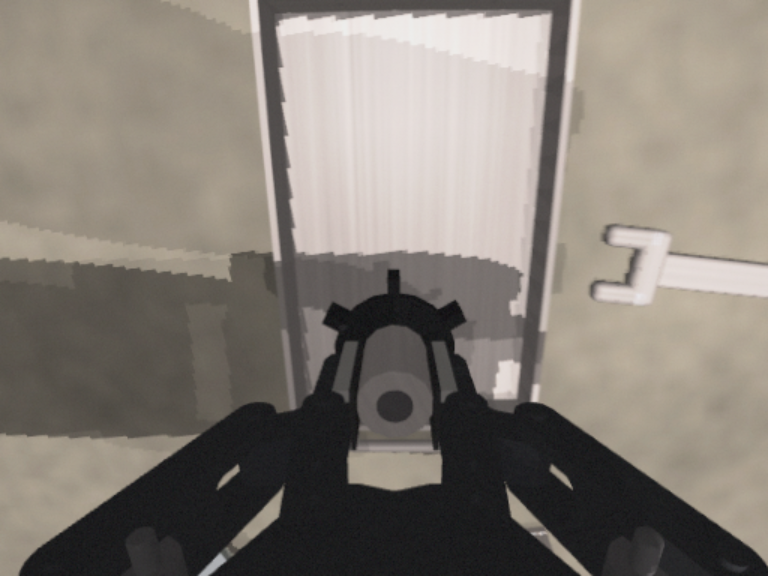

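```bash
python3 -m crank '[[1,0,0.4,0.8,0,0,0],[1,0,0,0.8,0,0,0],[1,0,0,0.4,0,0,0],[1,0,0,0,0,0,0]]'
python3 -c "
from h import *
go([.592,-.033,.0394],82.1)"
```

```text
time: 24.9
eef_pos: [0.5928, -0.033, 0.0505]
tcp_rot: [0.756, 0.654, -0.0, -0.0]
contact_force: [-0.2, -0.3, -1.8]
opening: 0.291
t 24.9 pos [ 0.5928 -0.033   0.0505] yaw 81.7 open 0.291 F [-0.2 -0.3 -1.8] tilt axis z [-0.001  0.    -1.   ]
shift cm (tool) [-0.01 -0.08  1.11]
turn wz -0.4
shift after turn [-0.01 -0.08  1.11]
```

```bash
python3 -m crank '[[1,0,0,0.6,0,0,0],[1,0,0,0.3,0,0,0],[1,0,0,0,0,0,0]]'
python3 -m crank '[[1,0,0,0.15,0,0,0],[1,0,0,0,0,0,0]]'
```

```text
time: 25.2
eef_pos: [0.5927, -0.033, 0.0414]
tcp_rot: [0.756, 0.654, -0.0, -0.0]
contact_force: [0.3, -0.2, -1.6]
opening: 0.286
time: 25.4
eef_pos: [0.5932, -0.0331, 0.0405]
tcp_rot: [0.756, 0.654, -0.0, -0.0]
contact_force: [0.1, 0.1, -1.6]
opening: 0.292
```

```bash
python3 -m crank '[[1,0,0,0.1,0,0,0],[1,0,0,0,0,0,0],[0.1,0,0,0,0,0,0],[0.1,0,0,0,0,0,0],[0.1,0,0,0,0,0,0]]'
python3 -m crank '[[0.1,0,0,-2,0,0,0],[0.1,0,0,-4,0,0,0],[0.1,0,0,-4,0,0,0],[0.1,0,0,-3,0,0,0],[0.1,0,0,0,0,0,0]]'
python3 -c "
from h import *
go([.4244,.174,.17],82.1)
r=read_camera('wrist'); save(r,'w14.png')
print(proj(r,[.4244,.174,.05])*1.5)"
```

```text
time: 25.9
eef_pos: [0.5936, -0.0332, 0.04]
tcp_rot: [0.756, 0.654, 0.0, 0.0]
contact_force: [0.3, 0.6, 0.4]
opening: 0.451
time: 26.4
eef_pos: [0.5967, -0.0338, 0.1763]
tcp_rot: [0.756, 0.654, 0.004, 0.005]
contact_force: [0.5, -0.3, 0.8]
opening: 0.45
t 26.4 pos [ 0.5967 -0.0338  0.1763] yaw 81.7 open 0.45 F [ 0.5 -0.3  0.8] tilt axis z [ 0.012 -0.003 -1.   ]
shift cm (tool) [ 18.08 -20.05   0.37]
turn wz -0.4
shift after turn [ 18.21 -19.92   0.63]
[ 29.13277248 -32.79267549]
```

View pics/w14.png

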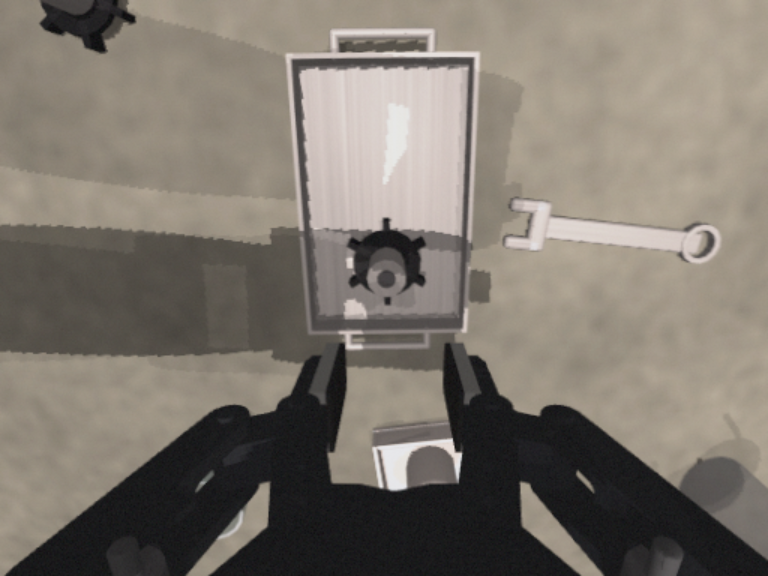

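Impeller sits centred across the pan near its lower end (388,262), hub up. On to the other one.

```bash
python3 -m crank '[[0,3.1,-3.4,0,0,0,0],[0,3.1,-3.4,0,0,0,0],[0,3.1,-3.4,0,0,0,0],[0,3.1,-3.4,0,0,0,0],[0,3.1,-3.4,0,0,0,0]]'
python3 -m crank '[[0,2.6,-2.7,0,0,0,0],[0,0,0,0,0,0,0],[0,0,0,4,0,0,0],[0,0,0,2,0,0,0],[0,0,0,0,0,0,0]]'
python3 -c "
from h import *
go([.4244,.174,.037],82.1)
r=read_camera('wrist'); save(r,'w15.png')
print(proj(r,[.4244,.174,.05])*1.5)"
```

```text
time: 26.95
eef_pos: [0.445, 0.1458, 0.1678]
tcp_rot: [0.757, 0.654, -0.001, -0.001]
contact_force: [-0.3, 0.4, 0.1]
opening: 0.498
time: 27.45
eef_pos: [0.4213, 0.1735, 0.1053]
tcp_rot: [0.757, 0.654, -0.004, -0.002]
contact_force: [-0.4, -1.3, -0.1]
opening: 0.506
t 27.45 pos [0.4213 0.1735 0.1053] yaw 81.68 open 0.506 F [-0.4 -1.3 -0.1] tilt axis z [-0.009 -0.002 -1.   ]
shift cm (tool) [0.12 0.35 6.82]
turn wz -0.4
shift after turn [0.09 0.29 6.83]
[402.54666853 319.15163717]
```

View pics/w15.png

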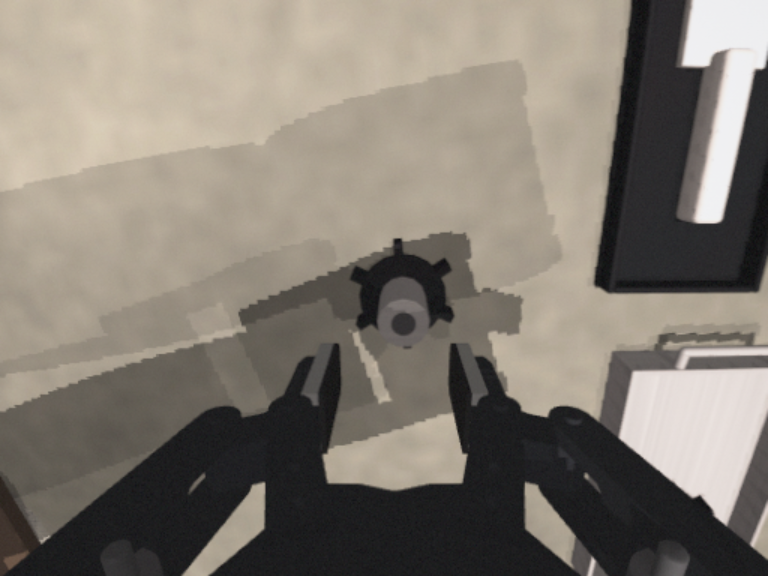

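```bash
python3 -m crank '[[0,0,0.1,2,0,0,0],[0,0,0,2,0,0,0],[0,0,0,1.4,0,0,0],[0,0,0,0,0,0,0],[0,0,0,0,0,0,0]]'
python3 -c "
from h import *
go([.4244,.174,.037],82.1)"
```

```text
time: 28.0
eef_pos: [0.4264, 0.1742, 0.0565]
tcp_rot: [0.757, 0.654, 0.001, 0.0]
contact_force: [0.2, -0.5, 0.0]
opening: 0.497
t 28.0 pos [0.4264 0.1742 0.0565] yaw 81.67 open 0.497 F [ 0.2 -0.5  0. ] tilt axis z [ 0.001  0.    -1.   ]
shift cm (tool) [-0.05 -0.2   1.95]
turn wz -0.4
shift after turn [-0.05 -0.2   1.95]
```

```bash
python3 -m crank '[[0,-0.1,-0.1,1.2,0,0,0],[0,0,0,0.6,0,0,0],[0,0,0,0,0,0,0],[0,0,0,0,0,0,0]]'
python3 -m crank '[[1,0,0,0,0,0,0],[1,0,0,0,0,0,0],[1,0,0,0,0,0,0],[1,0,0,0,0,0,0]]' 50
python3 -m crank '[[1,0,0,-3,0,0,0],[1,0,0,-4,0,0,0],[1,0,0,-4,0,0,0],[1,0,0,0,0,0,0]]'
python3 -c "
from h import *
go([.604,.050,.15],82.1)
r=read_camera('wrist'); save(r,'w16.png')"
```

```text
time: 28.4
eef_pos: [0.4241, 0.1735, 0.0374]
tcp_rot: [0.756, 0.654, -0.0, -0.0]
contact_force: [1.0, 0.6, -0.3]
opening: 0.5
time: 28.8
eef_pos: [0.4248, 0.1736, 0.038]
tcp_rot: [0.756, 0.654, 0.001, 0.0]
contact_force: [-0.4, 0.0, 2.2]
opening: 0.291
time: 29.2
eef_pos: [0.4279, 0.1742, 0.1534]
tcp_rot: [0.756, 0.654, 0.005, 0.003]
contact_force: [-0.4, 0.5, -0.5]
opening: 0.291
t 29.2 pos [0.4279 0.1742 0.1534] yaw 81.71 open 0.291 F [-0.4  0.5 -0.5] tilt axis z [ 0.012  0.002 -1.   ]
shift cm (tool) [-9.75 19.21  0.52]
turn wz -0.4
shift after turn [-9.88 19.15  0.34]
```

View pics/w16.png

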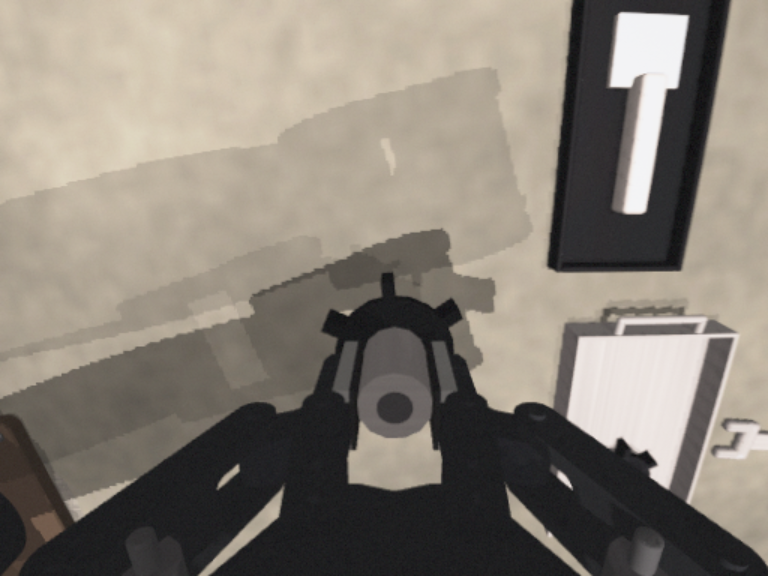

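Second impeller held squarely (hub 395,405). Carry to the pan's other half.

```bash
python3 -m crank '[[1,-2,3.9,0,0,0,0],[1,-2,3.9,0,0,0,0],[1,-2,3.9,0,0,0,0],[1,-2,3.9,0,0,0,0],[1,-1.9,3.6,0,0,0,0]]'
python3 -m crank '[[1,0,0,0,0,0,0],[1,0,0,3,0,0,0],[1,0,0,3,0,0,0],[1,0,0,1,0,0,0],[1,0,0,0,0,0,0]]'
python3 -c "
from h import *
go([.604,.050,.041],82.1)
r=read_camera('wrist'); save(r,'w17.png')"
```

```text
time: 29.75
eef_pos: [0.5997, 0.0466, 0.1443]
tcp_rot: [0.757, 0.654, -0.002, -0.002]
contact_force: [0.6, 0.5, -0.2]
opening: 0.289
time: 30.25
eef_pos: [0.5968, 0.0484, 0.0738]
tcp_rot: [0.756, 0.654, -0.003, -0.003]
contact_force: [0.2, 0.4, -0.9]
opening: 0.287
t 30.25 pos [0.5968 0.0484 0.0738] yaw 81.72 open 0.287 F [ 0.2  0.4 -0.9] tilt axis z [-0.008  0.001 -1.   ]
shift cm (tool) [0.27 0.71 3.27]
turn wz -0.4
shift after turn [0.26 0.69 3.28]
```

View pics/w17.png

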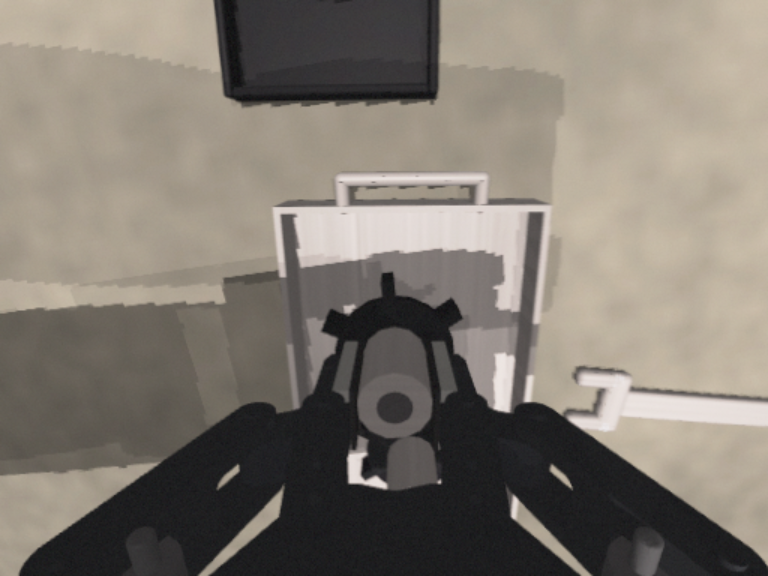

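```bash
python3 -m crank '[[1,0.3,0.4,1,0,0,0],[1,0,0,1,0,0,0],[1,0,0,0.4,0,0,0],[1,0,0,0,0,0,0]]'
python3 -c "
from h import *
go([.604,.050,.041],82.1)"
```

```text
time: 30.7
eef_pos: [0.6037, 0.0503, 0.0527]
tcp_rot: [0.756, 0.654, -0.001, -0.001]
contact_force: [-0.2, 0.7, -1.1]
opening: 0.291
t 30.7 pos [0.6037 0.0503 0.0527] yaw 81.7 open 0.291 F [-0.2  0.7 -1.1] tilt axis z [-0.002  0.    -1.   ]
shift cm (tool) [-0.02  0.04  1.17]
turn wz -0.4
shift after turn [-0.02  0.03  1.17]
```

```bash
python3 -m crank '[[1,0,0,0.6,0,0,0],[1,0,0,0.3,0,0,0],[1,0,0,0,0,0,0],[1,0,0,0.15,0,0,0],[1,0,0,0,0,0,0]]'
python3 -m crank '[[1,0,0,0.1,0,0,0],[1,0,0,0,0,0,0]]'
```

```text
time: 31.2
eef_pos: [0.6043, 0.0502, 0.043]
tcp_rot: [0.756, 0.654, 0.0, 0.0]
contact_force: [-0.3, 0.3, -0.8]
opening: 0.292
time: 31.4
eef_pos: [0.6043, 0.0502, 0.042]
tcp_rot: [0.756, 0.654, 0.0, 0.0]
contact_force: [-0.0, -0.2, -1.3]
opening: 0.293
```

```bash
python3 -m crank '[[1,0,0,0.15,0,0,0],[1,0,0,0,0,0,0],[0.1,0,0,0,0,0,0],[0.1,0,0,0,0,0,0],[0.1,0,0,0,0,0,0]]'
python3 -m crank '[[0.1,0,0,-2,0,0,0],[0.1,0,0,-4,0,0,0],[0.1,0,0,-4,0,0,0],[0.1,0,0,-4,0,0,0],[0.1,0,0,-4,0,0,0]]'
python3 -m crank '[[0,0,-5,0,0,0,0],[0,0,-5,0,0,0,0],[0,0,-4,0,0,0,0],[0,0,0,0,0,0,0],[0,0,0,0,0,0,0]]'
python3 -c "
from h import *
go(None)
r=read_camera('top'); s=read_camera('scene')
save(r,'t18.png');save(s,'s18.png')
cv2.imwrite('pics/s18c.png',cv2.resize(s['color'][130:290,70:470,::-1],None,fx=2,fy=2,interpolation=cv2.INTER_CUBIC))"
```

```text
time: 31.9
eef_pos: [0.6044, 0.0502, 0.0405]
tcp_rot: [0.756, 0.654, 0.0, 0.0]
contact_force: [0.0, 0.2, 0.3]
opening: 0.452
time: 32.4
eef_pos: [0.6041, 0.0502, 0.222]
tcp_rot: [0.756, 0.654, 0.0, 0.0]
contact_force: [-0.7, -0.5, 0.4]
opening: 0.444
time: 32.9
eef_pos: [0.4655, 0.0705, 0.2208]
tcp_rot: [0.756, 0.654, 0.001, 0.001]
contact_force: [0.3, 0.4, -0.3]
opening: 0.498
t 32.9 pos [0.4655 0.0705 0.2208] yaw 81.72 open 0.498 F [ 0.3  0.4 -0.3] tilt axis z [ 0.002 -0.    -1.   ]
```

View pics/t18.png

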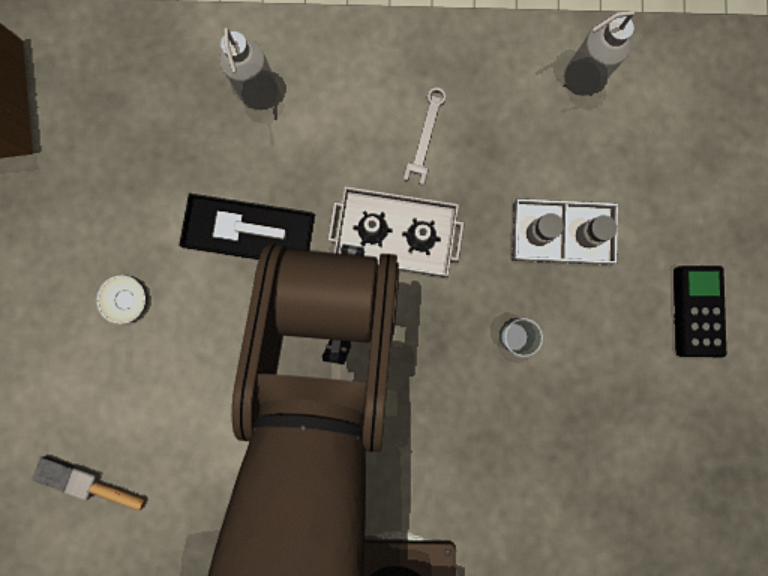

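View pics/s18c.png

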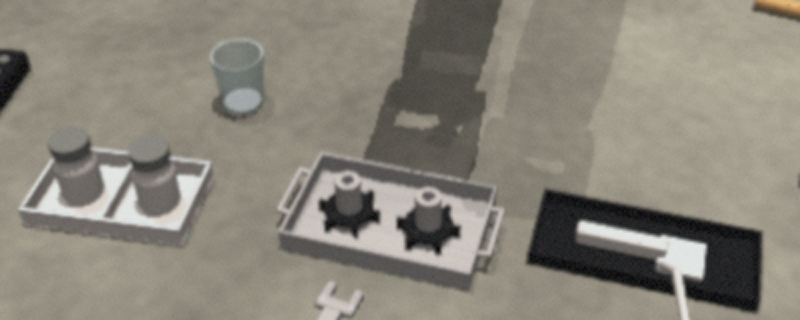

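```bash
python3 - <<'E'
from h import *
r=read_camera("top"); s=read_camera("scene")
cv2.imwrite('pics/t19.png',cv2.resize(r['color'][120:190,115:420,::-1],None,fx=2.6,fy=2.6,interpolation=cv2.INTER_CUBIC))
pan=(np.array([.598,.0088]),82.3);rack=(np.array([.6037,-.2693]),89.3);tray=(np.array([.5965,.2548]),82.1)
def loc(P,f):
    a=np.radians(f[1]); y=np.array([np.cos(a),np.sin(a)]); x=np.array([y[1],-y[0]]); d=P[:2]-f[0]; return np.round([d@x,d@y],4)
for n,px,z,f in (("imp",(372,227),.053,pan),("imp",(422,236),.053,pan),("jar",(548,227),.079,rack),("jar",(602,229),.079,rack)):
    print(n,loc(at_z(r,np.array(px)/1.5,z),f))
for n,px,z,f in (("imp",(348,180),.053,pan),("imp",(429,196),.053,pan),("jar",(150,150),.079,rack),("jar",(71,142),.079,rack)):
    print("scene",n,loc(at_z(s,np.array(px)/2+[70,130],z),f))
E
```

```text
imp [-0.0047  0.0389]
imp [-0.0067 -0.042 ]
jar [-0.0048  0.0435]
jar [-0.0051 -0.0406]
scene imp [ 0.0012 -0.0398]
scene imp [0.0009 0.0423]
scene jar [0.002  0.0442]
scene jar [ 0.0027 -0.0375]
```

View pics/t19.png

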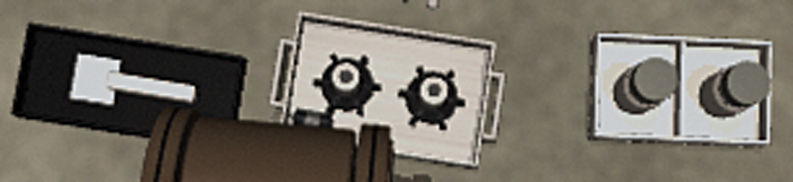

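```bash
python3 -c "
from h import *
print(sign_off())"
```

```text
the job is handed in; nothing more can be done
None
```

The bench is cleared and the job is handed in, at about 33 s on the robot's clock (limit 128 s). The sign-off reports no verdict.

**Where things are, from the last top and scene pictures:**
- **Impellers:** both are hub up in the pan, about 40 mm either side of its centre and within 7 mm of its centre line.
- **Jars:** one stands upright in each rack bay, within about 5 mm of the bay's centre.
- **Scraper:** it lies lengthways in the tool tray, close to the middle. I judged this from the pictures and did not measure it again after placing.
- **Beaker:** its pixel position in the top picture is the same as at the start.
- **Robot:** the gripper is empty and clear of everything, 0.22 m up.

**Checks that disagreed:**
- **Cameras:** the two views differed by 6–8 mm across the pan and rack. That is more than the stated calibration error, but well inside the judging limits.
- **Second jar:** I gripped it higher than planned, near its cap. It stayed level, and I lowered it until I felt the rack floor (14 N) before letting go.

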